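# Send a turned part round the bend of the finishing track and flip the stop down behind it

### The arm

A 6-joint arm with a two-finger parallel gripper is mounted at the origin on a cart in front of the work surface, level with it; the furniture and walls round the work are solid. World frame = base frame: x ahead of the robot, y to its left, z up, the work surface at z = 0. Lengths are in m, angles in rad, forces in N, time in s.
With the tool pointing down it reaches from about 0.225 to 0.875 m from the base axis. Payload 3.4 kg.
Tool frame: the origin (TCP) lies on the mounting face of the last link; the fingertips stand 173 mm ahead of it and the grasp point (between the pads) lies 155 mm ahead of it; x points along the fingers, y is the direction in which the jaws open and shut, and the axes are right-handed (so a half turn about x gives the same grasp; the last joint's range is limited). The gripper opens to 85 mm and grips with 20 to 120 N. Pads are 22 mm wide; open, the fingers measure 114 mm over their backs; the gripper's body (76 mm by 85 mm) begins 54 mm behind the grasp point. The pads swing forward as they close: fully open they stand 13 mm farther back than shut.
Start: joints at [-1.369, 0.276, 1.505, -0, 1.361, -0.121], TCP at [0.182, -0.545, 0.405] pointing down, gripper open.
Joint ranges: [-2.89, 2.89], [-0.75, 2.08], [0.22, 2.7], [-1.18, 4.32], [0.11, 2.71], [-2.7, 2.7]. Speed limits (rad/s): [2.57, 2.57, 3.14, 3.14, 3.14, 3.14].

### API

Orientations are given as a unit quaternion [w, x, y, z].
In Python, from rig import manip gives the robot as it stands.
- The arm moves only by the tool arm_command, never from a script. Its argument "targets" is a list of rows, each an object with "dp": the shift along the tool's x, y, z in m, a list of three; "turn": the turn, a rotation vector about the tool's x, y, z in degrees, a list of three; "grip": the opening, from -1 (shut) to 1 (fully open). In form: [{"dp": [tx, ty, tz], "turn": [wx, wy, wz], "grip": grip}, ...]. A call has 1 to 8 rows; each row shifts and turns the commanded pose from where the row before left it, along the tool's axes as they then stand; what a row does not reach is not made up. A row lasts 1/10 s, in which the tool goes at most 50 mm and 8.59 degrees, less where a joint would pass 70% of its speed; a pose out of reach is approached as far as the arm can. A call with a gripper value outside its range is refused whole. The fingers move at their own pace and stop on an object; "grip_force" is the grip in N (left out, the last holds). Time passes only in rows, so rows that do not move let the fingers close. It gives the time, the measured TCP pose, the force and the opening at its end, in the units of the state.
- manip.get_state(): the state, without advancing time (a new reading comes with each control period).
- manip.get_image(name): name is "scene" or "top" or "wrist"; returns the picture (384x512x3 uint8, red, green, blue); there is no depth.
- manip.calibration(name): a dict with "fx", "fy", "cx", "cy" (pixels), "R" (3x3) and "t" (3): a world point X has camera coordinates R X + t. Camera axes: x right, y down, z forward; pixel columns grow to the right and rows downward; lengths in m; the calibration is good to about 2 mm. A picture is of the moment at which its call begins: read the wrist's pose just before it. calibration takes no time and is no camera call; for the wrist camera it gives the pose at the moment of the call.
- manip.sign_off(): hands the job in, once; it reports no verdict.
The state is a dict: "clock": time; "qpos": joint angles; "qd": joint speeds; "effort": joint torques, N m; "position": TCP position; "ee_rot": TCP orientation; "contact_force": force on the tool from outside, world axes, zero at the start; "moment": the same for the moment, N m; "width": finger opening in m.
Only numpy, scipy, OpenCV 4.12 (cv2) and the standard library are available. Lean on these libraries where they do the work, as an engineer would, in place of code of your own. Each camera call takes 0.05 s, during which the arm holds its last target.

### The job

Stand the loose turned wooden part upright in the dish of the empty carrier, then slide the carrier along between the guide rods and round the bend, never lifting it off the track, until it has closed up against the waiting carrier and that one is home against the end stop. Then flip the stop fully down across the track behind it, with both parts still standing in their dishes and nothing else on the bench disturbed.

Things in the scene. Friction and masses are not known exactly. Their poses are not given: they have to be found in the camera images.
- track: Fixed track on an L-shaped plywood board, its deck 12 mm above the bench, reaching 50 mm either side of the guide. Origin at bench height where the two straights' centre lines would meet; x along the second straight toward the end stop, y along the first straight toward the loading mouth, z up. Two 8 mm steel rods, 45 mm clear between them, tops 25 mm above the bench, clamp blocks outside.
- track_mouth (a point): On the deck at the open, flared loading mouth: the guide's centre line enters here (0, 225 mm in the track's frame) and runs straight along x = 0 down to y = 90 mm.
- track_bend (a point): On the deck, centre of the quarter bend, at (90, 90) mm in the track's frame. The guide's centre line goes round it at 90 mm radius from (0, 90) to (90, 0) mm, then straight along y = 0.
- track_stop (a point): On the deck at the rubber face of the end stop, end of the second straight, at (221.5, 0) mm in the track's frame. The stop is an aluminium block 38 mm high above the bench.
- carrier: The empty carrier, loose in the first straight: pale block 56 mm long (x), 36 wide, 24 high, white guide rollers at its sides (40 mm over them), a round dish 48 mm across on top. About 0.16 kg, slides easily (friction about 0.2). Origin at the centre of its underside on the deck; x along its travel; its flat back end at x = -28 mm shows above the rods from 25 to 36 mm above the bench.
- carrier_dish (a point): Centre of the flat floor of the empty carrier's dish, 28 mm above the carrier's underside (40 mm above the bench). The dish is 41 mm inside and 48 mm outside, its rim 6 mm above its floor.
- waiting_carrier: An identical carrier already in the second straight, near the end stop but up to about 12 mm short of it (home when its centre is 28 mm from the stop's face); x along the second straight toward the stop.
- turned_part: The loose turned wooden part, standing upright on the bench inside the L of the track: round, 33 mm across at the foot, 36 mm across from 4 to 20 mm above it, tapering above that to a knob 18 mm across, 52 mm high, about 50 g. Grip it across the 36 mm belly. Origin at the centre of its foot, z up through its knob.
- waiting_part: A like part already standing in the waiting carrier's dish. Origin at the centre of its foot, z up.
- flip_stop (a joint): Hinge of the flip stop, rad. 0 = fully down: the arm lies level across the channel over the rods, 7 mm behind the back end of a carrier that is home. Grows as the arm turns up and back toward the inside of the bend; 1.57 = upright, stop at 2.4, starts between 1.9 and 2.3. Stiff by friction (0.035 N m, under 1 N at the knob): it stays where it is left, so it must be pushed all the way down.
- track_pivot (a point): Middle of the flip stop's hinge, at (95.5, 46, 31) mm in the track's frame, its axis along the track's x, in an aluminium fork 38 mm high above the bench. The arm is 14 mm wide (along the track's x), 7 mm thick and with its knob reaches 67 mm from the axis.
- flip_stop_knob (a point): Centre of the black ball knob (18 mm across) at the free end of the flip stop's arm, 58 mm from the hinge axis. With the stop down it lies over the channel, 12 mm past the centre line, its top 43 mm above the bench.
- wax_tin: Bystander: round wooden tin of wax with a grey lid, 79 mm across, 47 mm high, inside the L near the end stop. Origin at the centre of its underside. Leave it alone.
- sanding_block: Bystander: brown rubber sanding block 52 x 68 x 24 mm, to the right of the second straight beyond the black cable. Origin at the centre of its underside. Leave it alone.
- chuck_key: Bystander: black T-shaped chuck key 70 x 70 x 12 mm on the robot's side of the corner. Origin at the centre of its underside. Leave it alone.
Not all that is in view belongs to the job. Leave any purple look-alike of the turned_part alone. Leave any yellow look-alike of the carrier alone.

How it is judged:
By the outcome, as a careful person would: the job done as asked, in the order asked, and still so for the second after the job is handed in, with the robot touching nothing.
It also fails if it takes over 58 s, if anything falls off the work surface, if the arm or the gripper's body presses on something with over 40 N, if the wrist force passes 120 N, or if a joint passes its speed limit or range.

## Working session

There is one attempt and no reset: what is moved stays moved. The work goes in short steps, Python scripts to look and compute and a tool call to move; the robot and the scene stay as the last step left them, time stands still between calls to the robot, and variables do not carry over. Pictures are saved under pics/ and viewed, and the job is handed in when it is done.

Besides the shell and the picture viewer there is one more tool, called after "Request:" as a command line: name --argument value ..., lists and objects as JSON in quotes. arm_command: Moves the arm, as the interface text tells. Its arguments: {"type":"object","properties":{"targets":{"type":"array"},"grip_force":{"type":"number"}},"required":["targets"]}

```bash
mkdir -p pics; ls
python3 - <<'E'
from rig import manip
import cv2
print(manip.get_state())
for n in ("scene","top"):
    im=manip.get_image(n); cv2.imwrite(f"pics/{n}0.png",cv2.resize(im[:,:,::-1],(800,600),interpolation=cv2.INTER_CUBIC)); c=manip.calibration(n); print(n,c)
    cv2.imwrite(f"pics/{n}0raw.png",im[:,:,::-1])
E
```

```text
pics
{'clock': 0.0, 'qpos': array([-1.36898345e+00,  2.76601977e-01,  1.50614458e+00, -2.35840784e-05,
        1.36071266e+00, -1.20993409e-01]), 'qd': array([-0.00026686, -0.00033865,  0.0014483 ,  0.00010761,  0.00069706,
       -0.00062092]), 'effort': array([-4.17720112e-04, -4.16777337e+01, -2.45804483e+01, -5.05771425e-05,
        1.08003381e-02,  3.64066341e-05]), 'position': array([ 0.18235707, -0.54508769,  0.40383088]), 'ee_rot': array([-0.11297698, -0.69788096, -0.11429511,  0.69795057]), 'contact_force': array([-1.41320678,  0.05558563, -0.53049471]), 'moment': array([ 0.01660241, -0.00911884,  0.00155585]), 'width': 0.08530754038397756}
scene {'fx': 399.1837011896945, 'fy': 399.1837011896945, 'cx': 255.54414354064343, 'cy': 192.07059996098053, 'R': array([[ 9.00625784e-01, -4.34594876e-01,  6.99871207e-04],
       [-3.25317472e-01, -6.75232560e-01, -6.61989072e-01],
       [ 2.88169635e-01,  5.95976747e-01, -7.49513161e-01]]), 't': array([-0.55770748,  0.07158284,  0.88872567])}
top {'fx': 434.265371186438, 'fy': 434.265371186438, 'cx': 252.14162253017645, 'cy': 185.11131816465084, 'R': array([[-6.03145683e-03, -9.99981570e-01, -6.94001135e-04],
       [-9.88983110e-01,  6.06776630e-03, -1.47903990e-01],
       [ 1.47905475e-01, -2.05721132e-04, -9.89001480e-01]]), 't': array([-0.23349485,  0.51406267,  0.85789814])}
```

View pics/scene0.png

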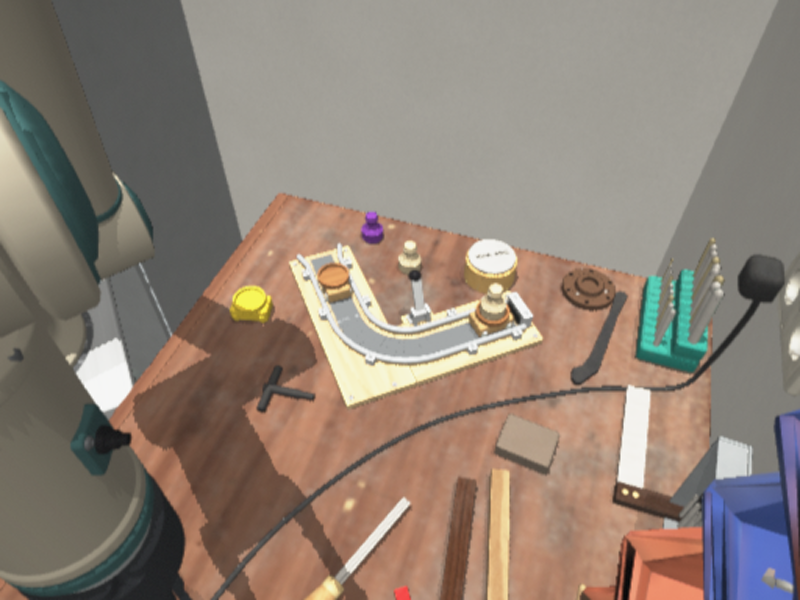

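View pics/top0.png

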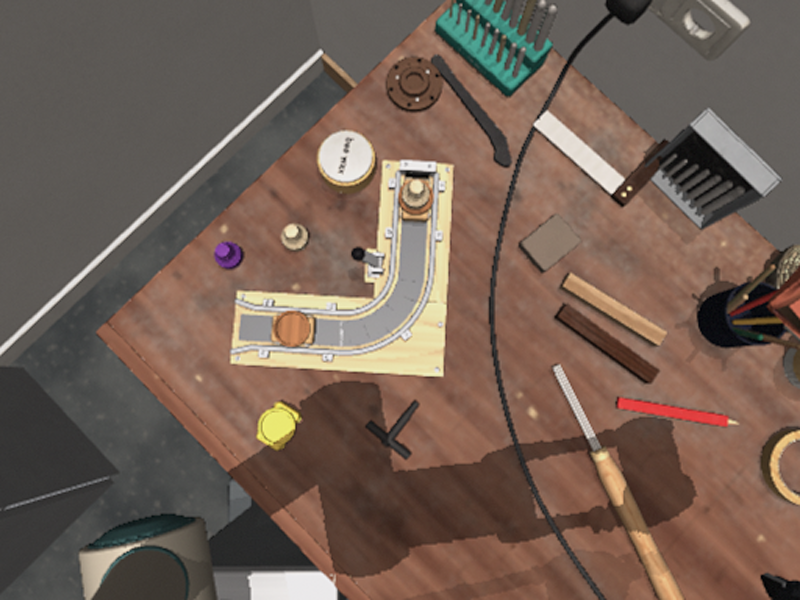

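The scene view shows the L track with its mouth at the left. In the top view, the empty carrier is at about (293,328), the waiting one at (416,197), the turned part at (293,236) and the flip stop's knob at (358,254). Next I'll enlarge this area.

Run:
```python
import cv2
im=cv2.imread("pics/top0raw.png")
c=im[95:245,140:300]; cv2.imwrite("pics/topc.png",cv2.resize(c,(640,600),interpolation=cv2.INTER_CUBIC))
im=cv2.imread("pics/scene0raw.png")
c=im[120:265,180:350]; cv2.imwrite("pics/scenec.png",cv2.resize(c,(680,580),interpolation=cv2.INTER_CUBIC))
```

```text
(no output)
```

View pics/topc.png

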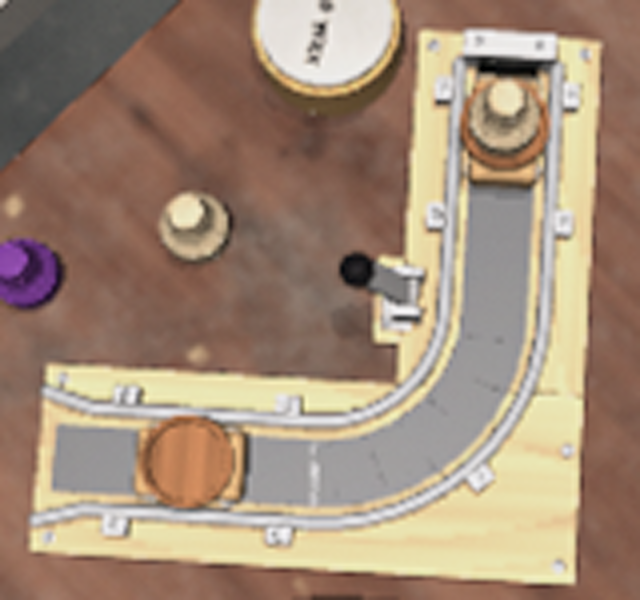

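View pics/scenec.png

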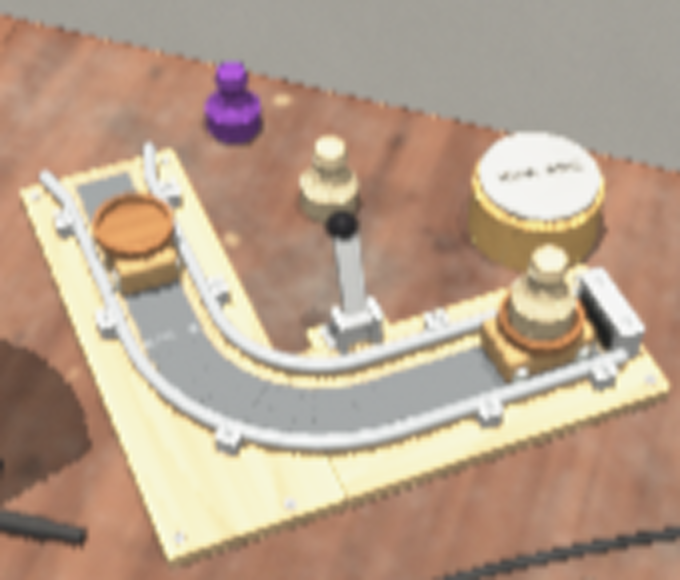

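```bash
cat > h.py <<'E'
import numpy as np, cv2
from rig import manip
from scipy.optimize import least_squares
def ray(cal,px):
    R,t=np.array(cal['R']),np.array(cal['t'])
    d=R.T@np.array([(px[0]-cal['cx'])/cal['fx'],(px[1]-cal['cy'])/cal['fy'],1.])
    return -R.T@t,d
def onz(cal,px,z):
    o,d=ray(cal,px); return o+d*(z-o[2])/d[2]
def proj(cal,X):
    c=np.array(cal['R'])@np.array(X)+np.array(cal['t']); return np.array([cal['fx']*c[0]/c[2]+cal['cx'],cal['fy']*c[1]/c[2]+cal['cy']])
def crop(p,off,s=4): return ((p[0]+.5)/s-.5+off[0],(p[1]+.5)/s-.5+off[1])
E
python3 - <<'E'
from h import *
T=manip.calibration('top');S=manip.calibration('scene')
t=lambda u,v,z:onz(T,crop((u,v),(140,95)),z)
s=lambda u,v,z:onz(S,crop((u,v),(180,120)),z)
# (point, axis index, value)
obs=[]
for p,vals in [((575,583),(-.05,-.05)),((31,551),(-.05,None)),((601,42),(None,-.05)),((50,366),(.05,None)),((230,376),(.05,None)),((418,30),(None,.05)),((408,220),(None,.05))]:
    obs.append((t(*p,.012),vals,'t'))
for p,vals in [((168,562),(-.05,-.05)),((22,192),(-.05,None)),((668,388),(None,-.05)),((170,150),(.05,None))]:
    obs.append((s(*p,.012),vals,'s'))
def res(q,full=False):
    c,sn=np.cos(q[2]),np.sin(q[2]); r=[]
    for P,v,k in obs:
        d=P[:2]-q[:2]; l=(c*d[0]+sn*d[1],-sn*d[0]+c*d[1])
        if full: print(k,np.round(np.array(l)*1000,1),v)
        for a in (0,1):
            if v[a] is not None: r.append(l[a]-v[a])
    return r
r=least_squares(res,[.3,0,0],loss='soft_l1',f_scale=.002); print(r.x); res(r.x,True)
q=r.x
def loc(P): 
    c,sn=np.cos(q[2]),np.sin(q[2]); d=P[:2]-q[:2]; return np.round(1000*np.array((c*d[0]+sn*d[1],-sn*d[0]+c*d[1])),1)
print('carrier dish top',loc(t(189,462,.046)),'scene',loc(s(134,225,.046)))
for nm,P in [('part knob top',t(187,211,.052)),('part belly? s knobtop',s(329,146,.048)),('wait knob top',t(505,96,.092)),('scene',s(548,258,.088)),('waiting dish rim',t(505,123,.046)),('tin top',t(327,31,.047)),('tin s',s(540,173,.047)),('purple',t(16,261,.052)),('purple s',s(231,71,.048))]:
    print(nm,P,loc(P))
# knob: triangulate
o1,d1=ray(T,crop((355,269),(140,95)));o2,d2=ray(S,crop((341,223),(180,120)))
A=np.stack([d1,-d2],1);x=np.linalg.lstsq(A,o2-o1,rcond=None)[0];k=(o1+d1*x[0]+o2+d2*x[1])/2
print('knob',k,loc(k),np.linalg.norm(o1+d1*x[0]-o2-d2*x[1]))
E
```

```text
[ 0.45141159 -0.25485894 -0.06263446]
t [-48.8 -49.3] (-0.05, -0.05)
t [-48.3 235.3] (-0.05, None)
t [244.9 -50. ] (None, -0.05)
t [ 49.7 234.2] (0.05, None)
t [ 49.7 138.4] (0.05, None)
t [246.1  50.2] (None, 0.05)
t [139.6  49.2] (None, 0.05)
s [-51.8 -50.8] (-0.05, -0.05)
s [-49.1 235.3] (-0.05, None)
s [242.4 -49.3] (None, -0.05)
s [ 48.2 236.4] (0.05, None)
carrier dish top [1.000e-01 1.512e+02] scene [ -1.3 150.1]
part knob top [ 0.58991688 -0.10173941  0.052     ] [128.6 161.5]
part belly? s knobtop [ 0.58967432 -0.09642477  0.048     ] [128.1 166.8]
wait knob top [ 0.6377396  -0.26464784  0.092     ] [186.6   1.9]
scene [ 0.63710994 -0.26215224  0.088     ] [185.8   4.3]
waiting dish rim [ 0.63739448 -0.26605097  0.046     ] [186.3   0.5]
tin top [ 0.68761079 -0.1729834   0.047     ] [230.6  96.5]
tin s [ 0.69306607 -0.17092945  0.047     ] [235.9  98.9]
purple [ 0.56421507 -0.01455525  0.052     ] [ 97.5 246.9]
purple s [ 0.56434204 -0.0078468   0.048     ] [ 97.2 253.6]
knob [ 0.55107418 -0.18989049  0.08626769] [95.4 71.1] 0.001768780639666323
```

```bash
cat >> h.py <<'E'
from scipy.spatial.transform import Rotation as Ro
Q=np.array([0.45141159,-0.25485894,-0.06263446])
def w(x,y,z): # track mm -> world m
    c,s=np.cos(Q[2]),np.sin(Q[2]); x,y,z=x/1e3,y/1e3,z/1e3; return np.array([Q[0]+c*x-s*y,Q[1]+s*x+c*y,z])
def loc(P):
    c,s=np.cos(Q[2]),np.sin(Q[2]); d=np.array(P[:2])-Q[:2]; return np.round(1e3*np.array([c*d[0]+s*d[1],-s*d[0]+c*d[1],P[2]]),1)
def RT():
    st=manip.get_state(); q=st['ee_rot']; return Ro.from_quat([q[1],q[2],q[3],q[0]]).as_matrix(), st['position'], st
def to(P,jaw):
    """world TCP target P & jaw direction angle (rad, world) -> dp in tool, turn about tool x (deg)"""
    R,p,st=RT(); d=R.T@(np.array(P)-p)
    # vertical target frame
    best=None
    for j in (jaw,jaw+np.pi):
        y=np.array([np.cos(j),np.sin(j),0]);x=np.array([0,0,-1.]);Rt=np.stack([x,y,np.cross(x,y)],1)
        rv=Ro.from_matrix(R.T@Rt).as_rotvec(degrees=True)
        if best is None or np.linalg.norm(rv)<np.linalg.norm(best): best=rv
    print('clock',round(st['clock'],2),'pos',np.round(p,4),'track',loc(p),'dp',np.round(d,4),'turn',np.round(best,1),'q',np.round(st['qpos'],2),'w',round(st['width'],4),'F',np.round(st['contact_force'],1))
E
python3 - <<'E'
from h import *
R,p,st=RT(); print(R.round(3))
to([.52,-.1,.32],Q[2])
print('part',loc([.59,-.1,0]),w(0,150.5,0))
o,d=None,None
# triangulate part knob top
T=manip.calibration('top');S=manip.calibration('scene')
print(manip.calibration('wrist'))
E
```

```text
[[-0.     0.317 -0.948]
 [ 0.002 -0.948 -0.317]
 [-1.    -0.002 -0.   ]]
clock 0.1 pos [ 0.1824 -0.5451  0.4039] track [-250.4 -306.5  403.9] dp [ 0.0845 -0.3149 -0.4614] turn [-67.9  -0.1   0.1] q [-1.37  0.28  1.51 -0.    1.36 -0.12] w 0.0856 F [ 0.4 -0.5 -0.1]
part [128.6 163.2   0. ] [ 0.46083191 -0.10465405  0.        ]
{'fx': 326.7651308437119, 'fy': 326.7651308437119, 'cx': 254.2693191392751, 'cy': 187.04432268573856, 'R': array([[ 0.31727717, -0.94833172, -0.00146713],
       [-0.91346453, -0.3060268 ,  0.26819796],
       [-0.25478961, -0.08375292, -0.9633627 ]]), 't': array([-0.5738537 , -0.03438814,  0.37750426])}
```

Request:
arm_command --targets '[{"dp":[0.004,-0.0262,-0.0385],"turn":[0,0,0],"grip":1},{"dp":[0.004,-0.0262,-0.0385],"turn":[0,0,0],"grip":1},{"dp":[0.004,-0.0262,-0.0385],"turn":[0,0,0],"grip":1},{"dp":[0.004,-0.0262,-0.0385],"turn":[0,0,0],"grip":1},{"dp":[0.004,-0.0262,-0.0385],"turn":[0,0,0],"grip":1},{"dp":[0.004,-0.0262,-0.0385],"turn":[0,0,0],"grip":1},{"dp":[0.004,-0.0262,-0.0385],"turn":[0,0,0],"grip":1},{"dp":[0.004,-0.0262,-0.0385],"turn":[0,0,0],"grip":1}]'

```text
clock: 0.9
position: [0.4087, -0.2471, 0.3724]
ee_rot: [-0.114, -0.698, -0.114, 0.698]
contact_force: [1.5, -0.8, -0.2]
width: 0.0855
```

Request:
arm_command --targets '[{"dp":[0,0,0],"turn":[-8.5,0,0],"grip":1},{"dp":[0,0,0],"turn":[-8.5,0,0],"grip":1},{"dp":[0,0,0],"turn":[-8.5,0,0],"grip":1},{"dp":[0,0,0],"turn":[-8.5,0,0],"grip":1},{"dp":[0,0,0],"turn":[-8.5,0,0],"grip":1},{"dp":[0,0,0],"turn":[-8.5,0,0],"grip":1},{"dp":[0,0,0],"turn":[-8.5,0,0],"grip":1},{"dp":[0,0,0],"turn":[-8.5,0,0],"grip":1}]'

```text
clock: 1.7
position: [0.4078, -0.2487, 0.3723]
ee_rot: [-0.486, -0.514, -0.486, 0.514]
contact_force: [0.5, 0.5, -0.8]
width: 0.0852
```

Run:
```python
from h import *
to([.55,-.1,.34],Q[2])
```

```text
clock 1.7 pos [ 0.4078 -0.2487  0.3723] track [-43.9   3.4 372.3] dp [ 0.0323  0.1338 -0.1563] turn [ 0.4 -0.   0. ] q [-0.69  0.15  1.76 -0.    1.24 -0.64] w 0.0852 F [ 0.5  0.5 -0.8]
```

Request:
arm_command --targets '[{"dp":[0.006,0.0267,-0.0312],"turn":[0,0,0],"grip":0.5},{"dp":[0.006,0.0267,-0.0312],"turn":[0,0,0],"grip":0.5},{"dp":[0.006,0.0267,-0.0312],"turn":[0,0,0],"grip":0.5},{"dp":[0.006,0.0267,-0.0312],"turn":[0,0,0],"grip":0.5},{"dp":[0.006,0.0267,-0.0312],"turn":[0,0,0],"grip":0.5},{"dp":[0,0,0],"turn":[0,0,0],"grip":0.5}]'

```text
clock: 2.3
position: [0.5532, -0.0981, 0.3413]
ee_rot: [0.485, 0.515, 0.486, -0.513]
contact_force: [-0.5, 0.0, -0.4]
width: 0.0641
```

Run:
```python
from h import *
to([.59,-.1,.34],Q[2])
c=manip.calibration('wrist'); im=manip.get_image('wrist'); print(c)
np.save('w1.npy',c,allow_pickle=True)
cv2.imwrite('pics/w1.png',cv2.resize(im[:,:,::-1],(800,600),interpolation=cv2.INTER_CUBIC))
```

```text
clock 2.3 pos [ 0.5532 -0.0981  0.3413] track [ 91.8 162.8 341.3] dp [ 0.0013  0.0368 -0.0002] turn [ 0.3 -0.1 -0. ] q [-0.3   0.3   1.64  0.    1.21 -0.24] w 0.0641 F [-0.5  0.  -0.4]
{'fx': 326.7651308437119, 'fy': 326.7651308437119, 'cx': 254.2693191392751, 'cy': 187.04432268573856, 'R': array([[ 9.98387489e-01, -5.67638805e-02, -5.32998723e-04],
       [-5.45794573e-02, -9.62463344e-01,  2.65867250e-01],
       [-1.56046485e-02, -2.65409445e-01, -9.64009503e-01]]), 't': array([-0.5579695 , -0.08066525,  0.2991702 ])}
```

View pics/w1.png

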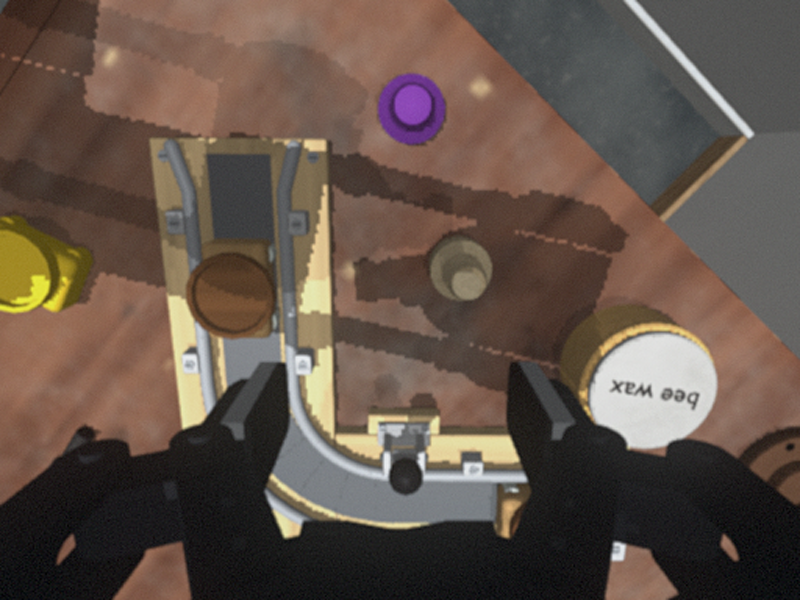

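Run:
```python
from h import *
c=np.load('w1.npy',allow_pickle=True).item()
f=lambda u,v,z:onz(c,((u+.5)*.64-.5,(v+.5)*.64-.5),z)
for n,a in dict(knob=(467,282,.050),belly=(460,268,.018),dish=(231,294,.046),mouthL=(150,139,.012),mouthR=(328,137,.012),innerE=(334,380,.012)).items(): P=f(*a);print(n,P.round(4),loc(P))
```

```text
knob [ 0.5898 -0.0977  0.05  ] [128.3 165.5  50. ]
belly [ 0.5899 -0.0974  0.018 ] [128.4 165.8  18. ]
dish [ 0.4639 -0.0982  0.046 ] [  2.6 157.1  46. ]
mouthL [ 0.4195 -0.0152  0.012 ] [-46.8 237.2  12. ]
mouthR [ 0.5189 -0.0198  0.012 ] [ 52.6 238.8  12. ]
innerE [ 0.509 -0.167  0.012] [51.9 91.3 12. ]
```

Request:
arm_command --targets '[{"dp":[0,0.0367,0],"turn":[0,0,0],"grip":0.5},{"dp":[0.04,0,0],"turn":[0,0,0],"grip":0.5},{"dp":[0.04,0,0],"turn":[0,0,0],"grip":0.5},{"dp":[0,0,0],"turn":[0,0,0],"grip":0.5}]'

```text
clock: 2.75
position: [0.5844, -0.1038, 0.2576]
ee_rot: [-0.48, -0.513, -0.488, 0.518]
contact_force: [-1.8, 0.0, -0.6]
width: 0.0641
```

Run:
```python
from h import *
to([.59,-.098,.181],Q[2])
c=manip.calibration('wrist'); im=manip.get_image('wrist')
np.save('w2.npy',c,allow_pickle=True)
cv2.imwrite('pics/w2.png',cv2.resize(im[:,:,::-1],(800,600),interpolation=cv2.INTER_CUBIC))
```

```text
clock 2.75 pos [ 0.5844 -0.1038  0.2576] track [123.2 159.1 257.6] dp [ 0.0765  0.0062 -0.0059] turn [ 0.  -0.1  0.7] q [-0.29  0.42  1.67 -0.    1.06 -0.23] w 0.0641 F [-1.8  0.  -0.6]
```

View pics/w2.png

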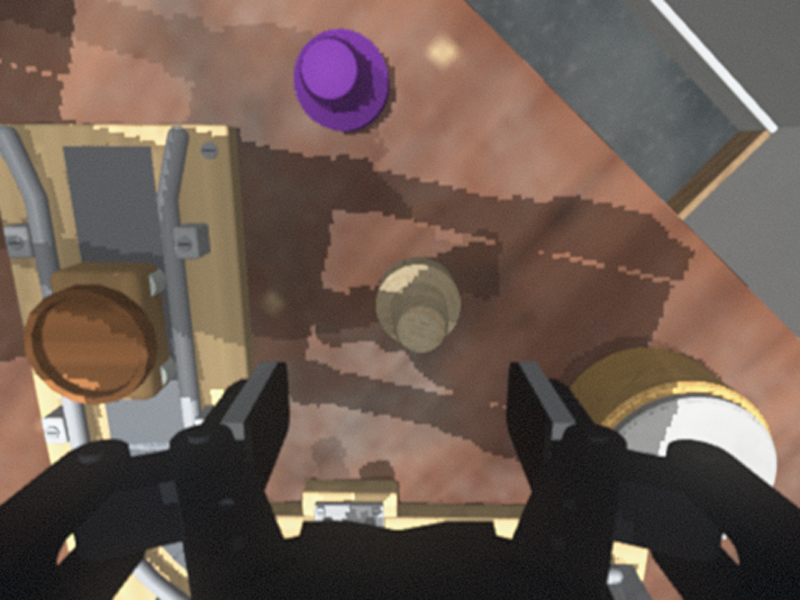

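Run:
```python
from h import *
to([.59,-.098,.181],Q[2])
c=np.load('w2.npy',allow_pickle=True).item()
f=lambda u,v,z:onz(c,((u+.5)*.64-.5,(v+.5)*.64-.5),z)
for n,a in dict(knobtop=(422,330,.052),belly=(418,305,.018),dish=(92,344,.046),mouthR=(239,127,.012),innerE=(248,300,.012)).items(): P=f(*a);print(n,P.round(4),loc(P))
R,p,st=RT()
G=p+R@[.155,0,0]; print('grasp',G, 'tip px',proj(c,p+R@[.17,0,0])/.64, (np.arccos(-R[2,0])*57.3))
```

```text
clock 2.8 pos [ 0.5857 -0.1041  0.2605] track [124.6 158.9 260.5] dp [ 0.0795  0.0045 -0.0062] turn [ 0.  -0.1  0.4] q [-0.29  0.42  1.67 -0.    1.06 -0.23] w 0.0641 F [-0.  -0.4  1. ]
knobtop [ 0.5911 -0.0978  0.052 ] [129.5 165.5  52. ]
belly [ 0.5904 -0.0986  0.018 ] [129.  164.6  18. ]
dish [ 0.466  -0.0984  0.046 ] [  4.8 157.1  46. ]
mouthR [ 0.5228 -0.0219  0.012 ] [ 56.7 236.9  12. ]
innerE [ 0.5163 -0.0938  0.012 ] [ 54.7 164.8  12. ]
grasp [ 0.58459399 -0.1038125   0.10550384] tip px [404.52724915 394.93897041] 0.4087592288483157
```

Request:
arm_command --targets '[{"dp":[0,0.0045,-0.006],"turn":[0,0,0],"grip":0.5},{"dp":[0.03,0,0],"turn":[0,0,0],"grip":0.5},{"dp":[0.03,0,0],"turn":[0,0,0],"grip":0.5},{"dp":[0,0,0],"turn":[0,0,0],"grip":0.5},{"dp":[0,0,0],"turn":[0,0,0],"grip":0.5}]'

```text
clock: 3.3
position: [0.5932, -0.098, 0.2046]
ee_rot: [0.485, 0.516, 0.484, -0.515]
contact_force: [0.6, -0.1, 0.5]
width: 0.0641
```

Run:
```python
from h import *
to([.59,-.098,.181],Q[2])
c=manip.calibration('wrist'); im=manip.get_image('wrist')
np.save('w3.npy',c,allow_pickle=True)
cv2.imwrite('pics/w3.png',cv2.resize(im[:,:,::-1],(800,600),interpolation=cv2.INTER_CUBIC))
```

```text
clock 3.3 pos [ 0.5932 -0.098   0.2046] track [131.7 165.4 204.6] dp [ 0.0236 -0.0032  0.0002] turn [ 0.1  0.  -0.2] q [-0.28  0.48  1.72 -0.    0.93 -0.22] w 0.0641 F [ 0.6 -0.1  0.5]
```

View pics/w3.png

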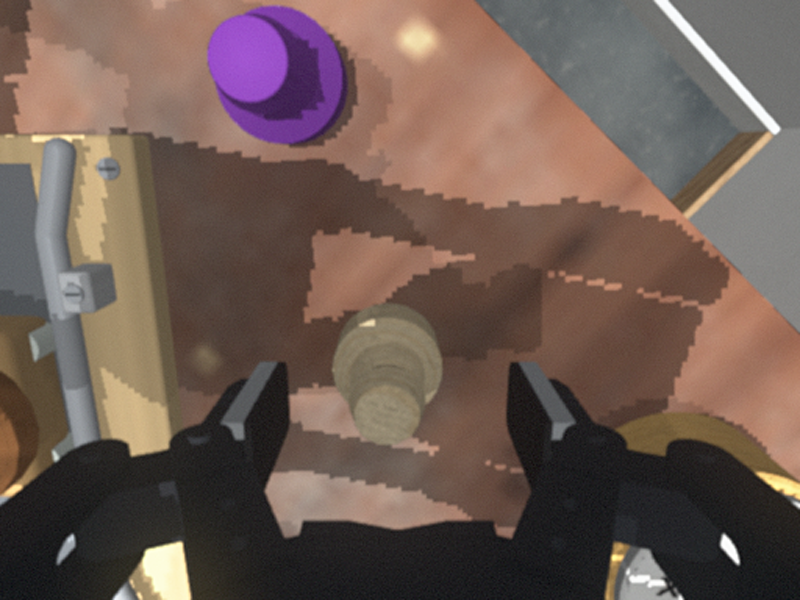

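Run:
```python
from h import *
c=np.load('w3.npy',allow_pickle=True).item()
f=lambda u,v,z:onz(c,((u+.5)*.64-.5,(v+.5)*.64-.5),z)
for n,a in dict(knobtop=(388,412,.052),belly=(388,359,.018),mouthR=(148,135,.012),innerE=(167,300,.012)).items(): P=f(*a);print(n,P.round(4),loc(P))
for z in (.181,):
  R,p,st=RT(); print(p,st['clock'])
to([.590,-.098,.181],Q[2])
```

```text
knobtop [ 0.5913 -0.0959  0.052 ] [129.7 167.4  52. ]
belly [ 0.5908 -0.0953  0.018 ] [129.2 168.   18. ]
mouthR [ 0.5234 -0.021   0.012 ] [ 57.2 237.9  12. ]
innerE [ 0.5196 -0.0726  0.012 ] [ 56.7 186.2  12. ]
[ 0.59348397 -0.09812583  0.20516889] 3.35
clock 3.35 pos [ 0.5935 -0.0981  0.2052] track [132.  165.3 205.2] dp [ 0.0242 -0.0036  0.0001] turn [ 0.1  0.1 -0.2] q [-0.28  0.48  1.72 -0.    0.93 -0.22] w 0.0641 F [ 0.3 -0.1  0.2]
```

Request:
arm_command --targets '[{"dp":[0.012,-0.003,-0.0015],"turn":[0,0,0],"grip":0.5},{"dp":[0.011,0,0],"turn":[0,0,0],"grip":0.5},{"dp":[0,0,0],"turn":[0,0,0],"grip":0.5},{"dp":[0,0,0],"turn":[0,0,0],"grip":0.5}]'

```text
clock: 3.75
position: [0.5892, -0.0961, 0.1793]
ee_rot: [-0.484, -0.515, -0.485, 0.515]
contact_force: [-0.9, 0.8, 0.7]
width: 0.0643
```

Run:
```python
from h import *
to([.590,-.0965,.181],Q[2])
```

```text
clock 3.75 pos [ 0.5892 -0.0961  0.1793] track [127.6 167.  179.3] dp [-0.0017  0.0008  0.0003] turn [ 0.1 -0.   0. ] q [-0.28  0.51  1.75 -0.    0.88 -0.22] w 0.0643 F [-0.9  0.8  0.7]
```

Request:
arm_command --targets '[{"dp":[-0.001,0,0],"turn":[0,0,0],"grip":-0.3},{"dp":[0,0,0],"turn":[0,0,0],"grip":-0.3},{"dp":[0,0,0],"turn":[0,0,0],"grip":-0.3},{"dp":[0,0,0],"turn":[0,0,0],"grip":-0.3},{"dp":[0,0,0],"turn":[0,0,0],"grip":-0.3}]' --grip_force 30

```text
clock: 4.25
position: [0.5896, -0.0963, 0.1813]
ee_rot: [0.485, 0.515, 0.484, -0.515]
contact_force: [-0.6, -0.2, 4.4]
width: 0.0342
```

Run:
```python
from h import *
to([.590,-.0965,.181],Q[2])
c=manip.calibration('wrist'); im=manip.get_image('wrist')
np.save('w4.npy',c,allow_pickle=True)
cv2.imwrite('pics/w4.png',cv2.resize(im[:,:,::-1],(800,600),interpolation=cv2.INTER_CUBIC))
to([.590,-.0965,.181],Q[2])
```

```text
clock 4.25 pos [ 0.5896 -0.0963  0.1813] track [128.  166.9 181.3] dp [0.0003 0.0004 0.0002] turn [ 0.1  0.  -0.1] q [-0.28  0.51  1.75 -0.    0.88 -0.22] w 0.0342 F [-0.6 -0.2  4.4]
clock 4.3 pos [ 0.5896 -0.0963  0.1813] track [128.  166.9 181.3] dp [0.0003 0.0004 0.0002] turn [ 0.1  0.  -0.1] q [-0.28  0.51  1.75 -0.    0.88 -0.22] w 0.0339 F [-1.1  0.4  5.3]
```

View pics/w4.png

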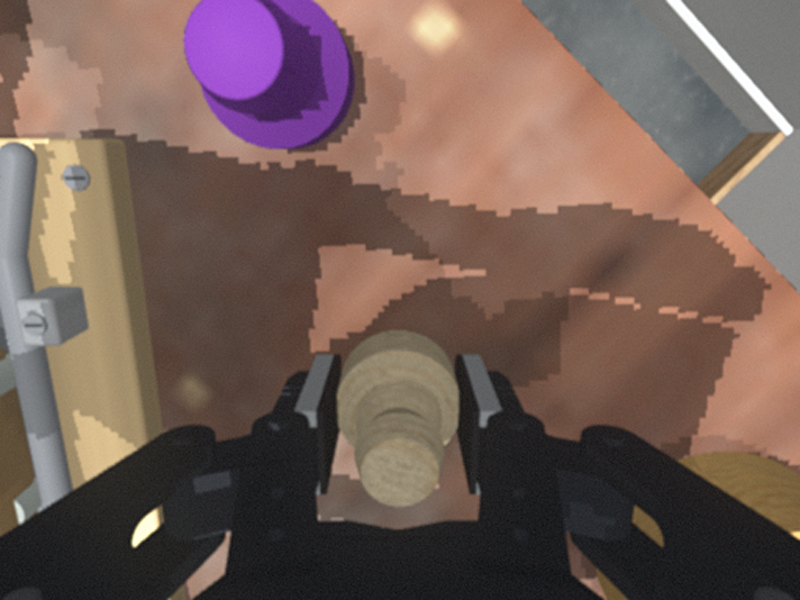

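Run:
```python
from h import *
c=np.load('w4.npy',allow_pickle=True).item()
R,p,st=RT()
for d in (.160,.165,.173,.18,.184):
  print(d,[ (proj(c,p+R@[d,s*.0172,z])/.64).round(0).tolist() for s in (-1,1) for z in (-.011,.011)])
```

```text
0.16 [[334.0, 369.0], [336.0, 440.0], [460.0, 369.0], [458.0, 441.0]]
0.165 [[336.0, 361.0], [338.0, 431.0], [458.0, 362.0], [456.0, 431.0]]
0.173 [[339.0, 351.0], [341.0, 417.0], [455.0, 351.0], [453.0, 417.0]]
0.18 [[341.0, 342.0], [343.0, 406.0], [453.0, 342.0], [451.0, 406.0]]
0.184 [[343.0, 338.0], [345.0, 400.0], [451.0, 338.0], [449.0, 401.0]]
```

Request:
arm_command --targets '[{"dp":[0,0,0],"turn":[0,0,0],"grip":0.1},{"dp":[0.004,0,0],"turn":[0,0,0],"grip":0.1},{"dp":[0,0,0],"turn":[0,0,0],"grip":0.1},{"dp":[0,0,0],"turn":[0,0,0],"grip":-0.3},{"dp":[0,0,0],"turn":[0,0,0],"grip":-0.3},{"dp":[0,0,0],"turn":[0,0,0],"grip":-0.3},{"dp":[0,0,0],"turn":[0,0,0],"grip":-0.3}]'

```text
clock: 5.0
position: [0.5894, -0.0962, 0.1766]
ee_rot: [-0.484, -0.515, -0.484, 0.515]
contact_force: [0.5, 0.4, -1.3]
width: 0.0341
```

Request:
arm_command --targets '[{"dp":[0,0,0],"turn":[0,0,0],"grip":-0.3}]'

```text
clock: 5.1
position: [0.5894, -0.0962, 0.1767]
ee_rot: [-0.484, -0.515, -0.484, 0.515]
contact_force: [-0.3, -0.1, -0.2]
width: 0.0346
```

Request:
arm_command --targets '[{"dp":[-0.01,0,0],"turn":[0,0,0],"grip":-0.3},{"dp":[-0.03,0,0],"turn":[0,0,0],"grip":-0.3},{"dp":[-0.035,0,0],"turn":[0,0,0],"grip":-0.3},{"dp":[-0.01,-0.02,0],"turn":[0,0,0],"grip":-0.3},{"dp":[0,-0.025,0],"turn":[0,0,0],"grip":-0.3},{"dp":[0,-0.02,0],"turn":[0,0,0],"grip":-0.3},{"dp":[0,0,0],"turn":[0,0,0],"grip":-0.3},{"dp":[0,0,0],"turn":[0,0,0],"grip":-0.3}]'

```text
clock: 5.9
position: [0.5249, -0.0923, 0.2626]
ee_rot: [0.485, 0.516, 0.484, -0.515]
contact_force: [-0.2, -0.4, 0.2]
width: 0.0341
```

Run:
```python
from h import *
c=manip.calibration('wrist'); im=manip.get_image('wrist')
np.save('w5.npy',c,allow_pickle=True)
cv2.imwrite('pics/w5.png',cv2.resize(im[:,:,::-1],(800,600),interpolation=cv2.INTER_CUBIC))
to([.462,-.102,.25],Q[2])
```

```text
clock 5.95 pos [ 0.5255 -0.0924  0.2625] track [ 63.8 166.8 262.5] dp [ 0.0123 -0.0628  0.0134] turn [ 0.1  0.  -0.2] q [-0.3   0.33  1.81  0.    1.   -0.24] w 0.0339 F [-0.6 -0.1  0.8]
```

View pics/w5.png

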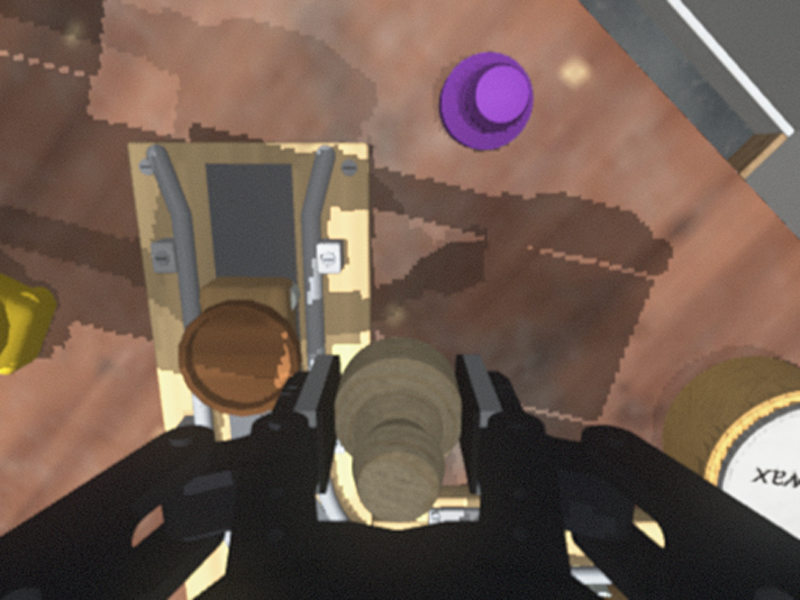

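Run:
```python
from h import *
c=np.load('w5.npy',allow_pickle=True).item()
f=lambda u,v,z:onz(c,((u+.5)*.64-.5,(v+.5)*.64-.5),z)
fz=.0859
for n,a in dict(knobtop=(400,486,fz+.052),belly=(398,400,fz+.018),dish=(240,357,.046),mouthL=(129,143,.012),mouthR=(369,144,.012),).items(): P=f(*a);print(n,P.round(4),loc(P))
R,p,st=RT();print(p, loc(p+R@[.155,0,0]))
# draw predictions
im=cv2.imread('pics/w5.png')
def circ(C,r,col):
    pts=np.array([proj(c,[C[0]+r*np.cos(a),C[1]+r*np.sin(a),C[2]])/.64 for a in np.linspace(0,6.28,60)]).astype(int); cv2.polylines(im,[pts],True,col,1)
D=f(240,357,.046)
circ(D,.024,(0,255,0));circ(D,.0205,(0,255,0))
B=p+R@[.155,0,0];
circ([B[0],B[1],fz+.020],.018,(255,0,0));circ([B[0],B[1],fz+.052],.009,(255,0,0));circ([B[0],B[1],fz+.004],.018,(255,255,0))
cv2.imwrite('pics/w5d.png',im[250:560,100:550])
```

```text
knobtop [ 0.5259 -0.0924  0.1379] [ 64.1 166.8 137.9]
belly [ 0.5257 -0.09    0.1039] [ 63.8 169.1 103.9]
dish [ 0.4638 -0.0979  0.046 ] [  2.5 157.5  46. ]
mouthL [ 0.4199 -0.0147  0.012 ] [-46.5 237.7  12. ]
mouthR [ 0.5182 -0.0211  0.012 ] [ 52.  237.5  12. ]
[ 0.52549572 -0.09242642  0.26246172] [ 64.2 166.7 107.5]
```

View pics/w5d.png

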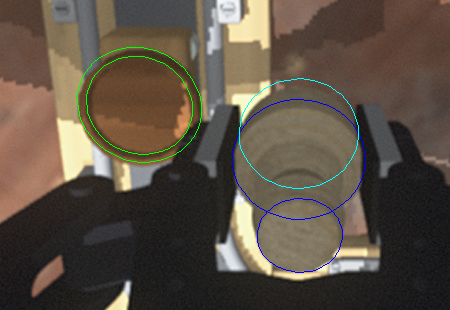

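Request:
arm_command --targets '[{"dp":[0,-0.025,0.004],"turn":[0,0,0],"grip":-0.3},{"dp":[0,-0.025,0.004],"turn":[0,0,0],"grip":-0.3},{"dp":[0,-0.012,0.003],"turn":[0,0,0],"grip":-0.3},{"dp":[0.01,0,0],"turn":[0,0,0],"grip":-0.3},{"dp":[0,0,0],"turn":[0,0,0],"grip":-0.3},{"dp":[0,0,0],"turn":[0,0,0],"grip":-0.3}]'

```text
clock: 6.55
position: [0.4632, -0.0996, 0.2514]
ee_rot: [0.485, 0.515, 0.484, -0.515]
contact_force: [0.0, 0.1, -0.3]
width: 0.0341
```

Run:
```python
from h import *
c=manip.calibration('wrist'); im=manip.get_image('wrist')
np.save('w6.npy',c,allow_pickle=True)
im=cv2.resize(im[:,:,::-1],(800,600),interpolation=cv2.INTER_CUBIC);cv2.imwrite('pics/w6.png',im)
to([.463,-.1005,.25],Q[2])
R,p,st=RT();print(p,loc(p))
def circ(C,r,col):
    pts=np.array([proj(c,[C[0]+r*np.cos(a),C[1]+r*np.sin(a),C[2]])/.64 for a in np.linspace(0,6.28,60)]).astype(int); cv2.polylines(im,[pts],True,col,1)
for D,col in ((np.array([.4643,-.0985,.046]),(0,255,0)),(w(0,151,46),(0,0,255))):
  circ(D,.024,col)
cv2.imwrite('pics/w6d.png',im)
im=manip.get_image('top');cv2.imwrite('pics/t6.png',cv2.resize(im[95:245,140:300,::-1],(640,600),interpolation=cv2.INTER_CUBIC))
```

```text
clock 6.6 pos [ 0.4632 -0.0996  0.2515] track [  2.  155.7 251.5] dp [ 0.0015 -0.0001  0.0009] turn [ 0.1  0.  -0.1] q [-0.36  0.27  1.94  0.    0.93 -0.3 ] w 0.0342 F [-0.1  0.2  0. ]
[ 0.46320235 -0.09957034  0.25153654] [  2.  155.7 251.5]
```

View pics/w6d.png

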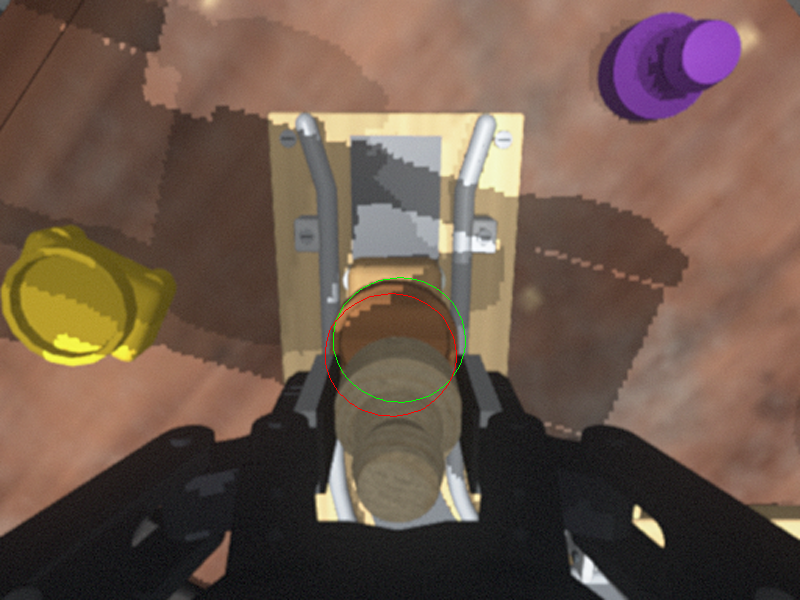

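View pics/t6.png

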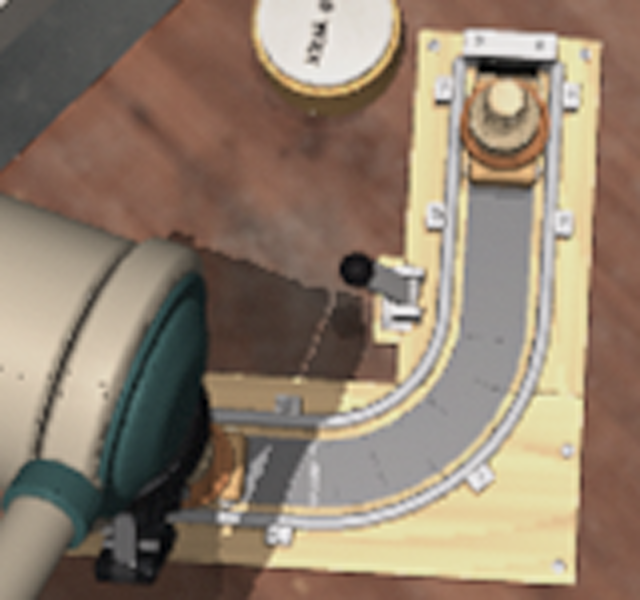

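Request:
arm_command --targets '[{"dp":[0.012,0,0],"turn":[0,0,0],"grip":-0.3},{"dp":[0.012,0,0],"turn":[0,0,0],"grip":-0.3},{"dp":[0.003,0,0],"turn":[0,0,0],"grip":-0.3},{"dp":[0,0,0],"turn":[0,0,0],"grip":-0.3},{"dp":[0,0,0],"turn":[0,0,0],"grip":-0.3}]'

```text
clock: 7.15
position: [0.4624, -0.0995, 0.225]
ee_rot: [0.485, 0.515, 0.484, -0.515]
contact_force: [0.6, 0.7, 0.0]
width: 0.0342
```

Run:
```python
from h import *
c=manip.calibration('wrist'); im=manip.get_image('wrist')
im=cv2.resize(im[:,:,::-1],(800,600),interpolation=cv2.INTER_CUBIC);cv2.imwrite('pics/w7.png',im[200:560,200:600])
to([.463,-.1,.2175],Q[2])
im=manip.get_image('scene');cv2.imwrite('pics/s7.png',cv2.resize(im[120:265,180:350,::-1],(680,580),interpolation=cv2.INTER_CUBIC))
```

```text
clock 7.2 pos [ 0.4624 -0.0995  0.2252] track [  1.2 155.8 225.2] dp [0.0077 0.0006 0.0005] turn [ 0.1  0.  -0.1] q [-0.36  0.3   1.98 -0.    0.86 -0.3 ] w 0.034 F [-0.2 -0.2  0.3]
```

View pics/w7.png

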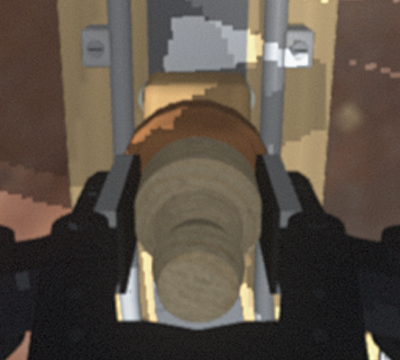

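View pics/s7.png

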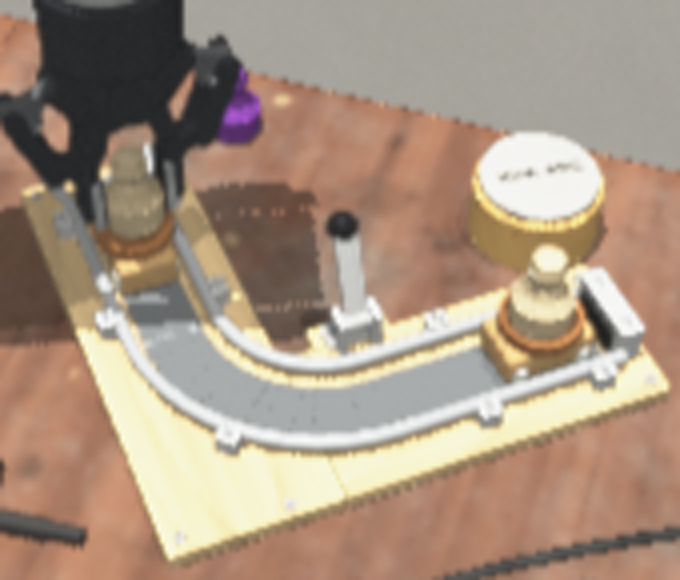

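Run:
```python
from h import *
S=manip.calibration('scene')
im=cv2.imread('pics/s7.png'); 
def circ(C,r,col):
    pts=[]
    for a in np.linspace(0,6.28,60):
        u=proj(S,[C[0]+r*np.cos(a),C[1]+r*np.sin(a),C[2]]); pts.append([(u[0]-180+.5)*4-.5,(u[1]-120+.5)*4-.5])
    cv2.polylines(im,[np.array(pts).astype(int)],True,col,1)
for xy in ((-1.3,150.1),(186,1)):
    fz=.0482 if xy[1]>100 else .040
    D=w(*xy,46);circ(D,.024,(0,255,0))
    circ([D[0],D[1],fz+.052],.009,(255,0,0));circ([D[0],D[1],fz+.012],.018,(255,0,0))
im=np.hstack([im[100:300,50:250],im[200:400,440:640]])
cv2.imwrite('pics/s7d.png',cv2.resize(im,None,fx=2,fy=2))
```

```text
(no output)
```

View pics/s7d.png

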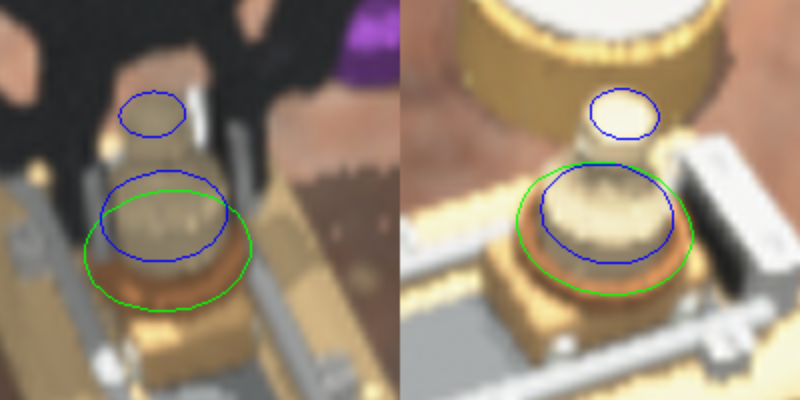

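Request:
arm_command --targets '[{"dp":[0.003,0,0],"turn":[0,0,0],"grip":-0.3},{"dp":[0.003,0,0],"turn":[0,0,0],"grip":-0.3},{"dp":[0.001,0,0],"turn":[0,0,0],"grip":-0.3},{"dp":[0,0,0],"turn":[0,0,0],"grip":-0.3}]'

```text
clock: 7.65
position: [0.4621, -0.0994, 0.2186]
ee_rot: [0.485, 0.515, 0.484, -0.515]
contact_force: [-1.9, 1.1, 7.9]
width: 0.0344
```

Run:
```python
from h import *
c=manip.calibration('wrist'); im=manip.get_image('wrist')
im=cv2.resize(im[:,:,::-1],(800,600),interpolation=cv2.INTER_CUBIC);a=im[200:560,200:600]
to([.463,-.1,.2175],Q[2])
im=manip.get_image('scene');b=cv2.resize(im[135:195,185:250,::-1],(390,360),interpolation=cv2.INTER_CUBIC)
cv2.imwrite('pics/w8.png',np.hstack([a,b]))
```

```text
clock 7.7 pos [ 0.4621 -0.0994  0.2186] track [  0.9 155.8 218.6] dp [0.0011 0.001  0.0005] turn [ 0.1  0.  -0.1] q [-0.36  0.31  1.99 -0.    0.84 -0.3 ] w 0.0341 F [-0.2  0.6  7.9]
```

View pics/w8.png

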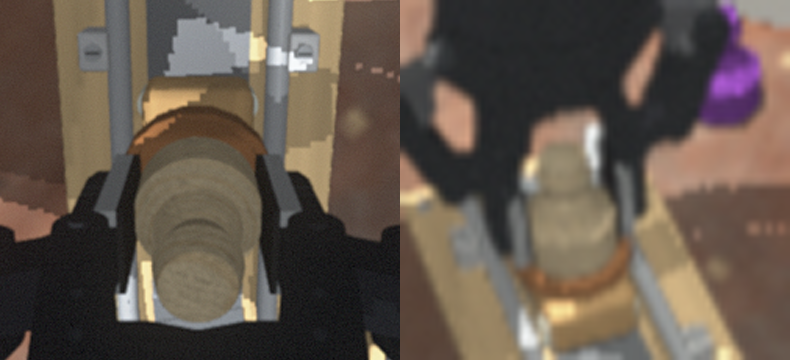

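Request:
arm_command --targets '[{"dp":[-0.0005,0,0],"turn":[0,0,0],"grip":0.0},{"dp":[0,0,0],"turn":[0,0,0],"grip":0.2},{"dp":[0,0,0],"turn":[0,0,0],"grip":0.35},{"dp":[0,0,0],"turn":[0,0,0],"grip":0.35}]'

```text
clock: 8.15
position: [0.4619, -0.0994, 0.218]
ee_rot: [-0.484, -0.515, -0.485, 0.515]
contact_force: [-0.7, -0.1, -0.7]
width: 0.0578
```

Run:
```python
from h import *
c=manip.calibration('wrist'); im=manip.get_image('wrist')
im=cv2.resize(im[:,:,::-1],(800,600),interpolation=cv2.INTER_CUBIC);a=im[200:560,200:600]
to([.463,-.1,.2175],Q[2])
im=manip.get_image('scene');b=cv2.resize(im[135:195,185:250,::-1],(390,360),interpolation=cv2.INTER_CUBIC)
cv2.imwrite('pics/w9.png',np.hstack([a,b]))
```

```text
clock 8.2 pos [ 0.4619 -0.0994  0.218 ] track [  0.7 155.8 218. ] dp [0.0005 0.0012 0.0006] turn [ 0.1 -0.   0. ] q [-0.36  0.31  1.99 -0.    0.84 -0.3 ] w 0.0572 F [-0.  -0.3  0.1]
```

View pics/w9.png

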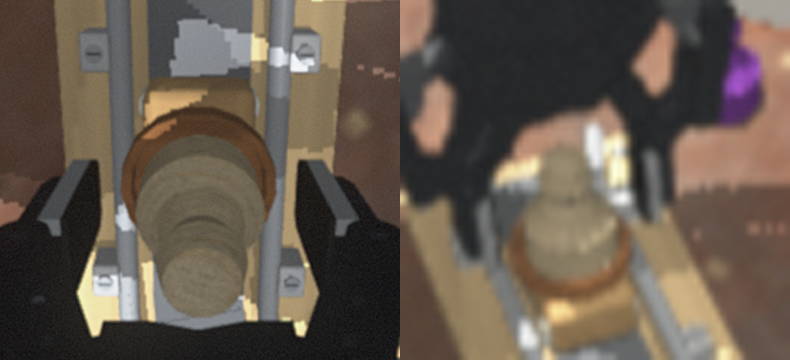

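Request:
arm_command --targets '[{"dp":[-0.01,0,0],"turn":[0,0,0],"grip":0.4},{"dp":[-0.03,0,0],"turn":[0,0,0],"grip":0.4},{"dp":[-0.04,0,0],"turn":[0,0,0],"grip":0.4},{"dp":[-0.02,0,-0.02],"turn":[0,0,0],"grip":-1},{"dp":[0,0,-0.03],"turn":[0,0,0],"grip":-1},{"dp":[0,0,-0.008],"turn":[0,0,0],"grip":-1},{"dp":[0,0,0],"turn":[0,0,0],"grip":-1},{"dp":[0,0,0],"turn":[0,0,0],"grip":-1}]'

```text
clock: 9.05
position: [0.4654, -0.0418, 0.318]
ee_rot: [-0.485, -0.515, -0.485, 0.515]
contact_force: [0.7, 0.6, -0.4]
width: -0.0003
```

```bash
sed -i 's/^Q=.*/Q=np.array([0.4527,-0.2539,-0.06263446])/' h.py
python3 - <<'E'
from h import *
c=manip.calibration('wrist'); im=manip.get_image('wrist')
im=cv2.resize(im[:,:,::-1],(800,600),interpolation=cv2.INTER_CUBIC);cv2.imwrite('pics/w10.png',im);np.save('w10.npy',c,allow_pickle=True)
t=w(0,213,202);to(t,Q[2])
im=manip.get_image('scene');cv2.imwrite('pics/s10.png',cv2.resize(im[120:265,180:350,::-1],(680,580),interpolation=cv2.INTER_CUBIC))
E
```

```text
clock 9.1 pos [ 0.4654 -0.0421  0.3178] track [ -0.6 212.2 317.8] dp [ 0.1158  0.0007 -0.0009] turn [0.1 0.  0. ] q [-0.24  0.18  1.86 -0.    1.1  -0.18] w 0.0002 F [ 0.1 -0.3 -0.1]
```

View pics/w10.png

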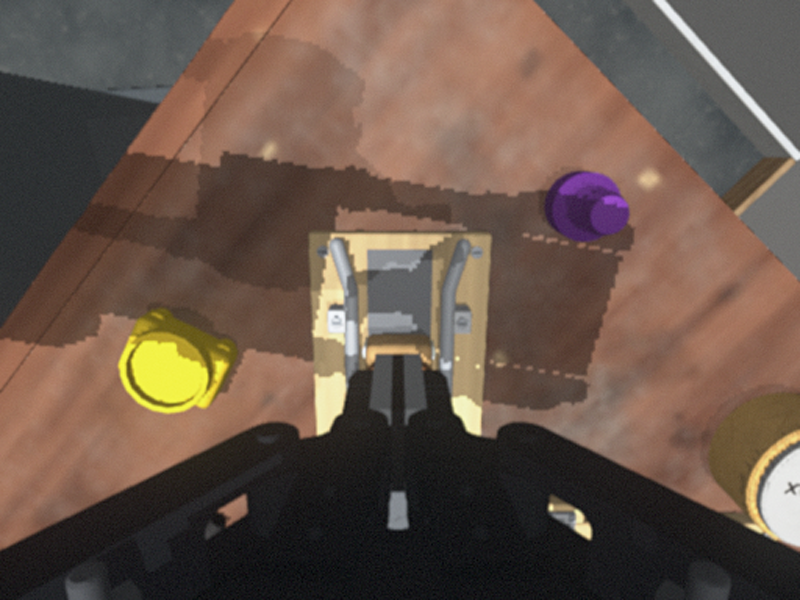

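View pics/s10.png

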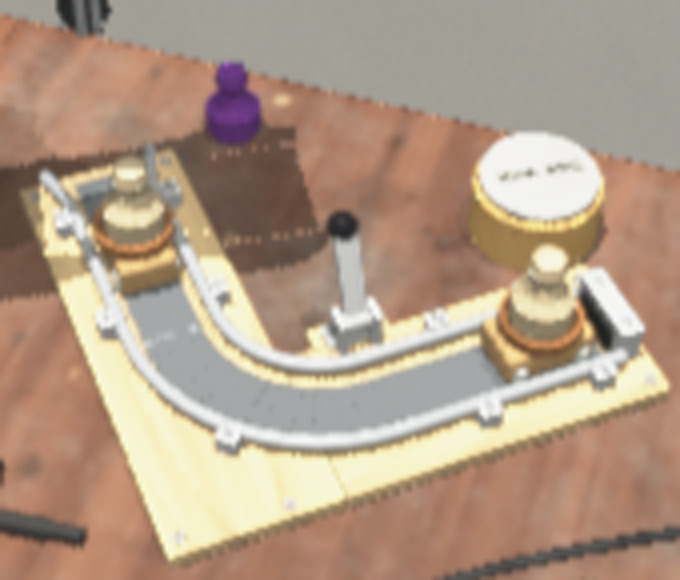

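Run:
```python
from h import *
c=np.load('w10.npy',allow_pickle=True).item()
f=lambda u,v,z:onz(c,((u+.5)*.64-.5,(v+.5)*.64-.5),z)
for n,a in dict(backtop=(400,347,.036),backbot=(400,335,.012),mL=(309,234,.012),mR=(490,234,.012),rodL=(340,242,.025),rodR=(462,242,.025),rL=(352,330,.025),rR=(448,330,.025)).items(): P=f(*a);print(n,loc(P))
```

```text
backtop [  0.6 181.2  36. ]
backbot [  0.7 179.   12. ]
mL [-48.7 236.9  12. ]
mR [ 49.  237.1  12. ]
rodL [-30.6 234.8  25. ]
rodR [ 32.4 235.   25. ]
rL [-25.4 186.7  25. ]
rR [ 26.6 186.8  25. ]
```

Request:
arm_command --targets '[{"dp":[0.04,0,0],"turn":[0,0,0],"grip":-1},{"dp":[0.04,0,0],"turn":[0,0,0],"grip":-1},{"dp":[0.025,0,0],"turn":[0,0,0],"grip":-1},{"dp":[0.01,0.0008,0],"turn":[0,0,0],"grip":-1},{"dp":[0,0,0],"turn":[0,0,0],"grip":-1},{"dp":[0,0,0],"turn":[0,0,0],"grip":-1}]'

```text
clock: 9.75
position: [0.467, -0.042, 0.2038]
ee_rot: [0.485, 0.515, 0.484, -0.515]
contact_force: [-0.1, -0.3, 0.7]
width: -0.0002
```

Run:
```python
from h import *
c=manip.calibration('wrist'); im=manip.get_image('wrist')
im=cv2.resize(im[:,:,::-1],(800,600),interpolation=cv2.INTER_CUBIC);a=im[200:560,200:600]
to(w(0,213,202),Q[2])
im=manip.get_image('scene');b=cv2.resize(im[135:195,175:240,::-1],(390,360),interpolation=cv2.INTER_CUBIC)
cv2.imwrite('pics/w11.png',np.hstack([a,b]))
```

```text
clock 9.8 pos [ 0.4672 -0.042   0.2043] track [  1.2 212.4 204.3] dp [ 0.0023 -0.0012 -0.0006] turn [ 0.1  0.  -0.1] q [-0.24  0.33  2.01 -0.    0.8  -0.18] w -0.0001 F [-0.5 -0.7 -0.5]
```

View pics/w11.png

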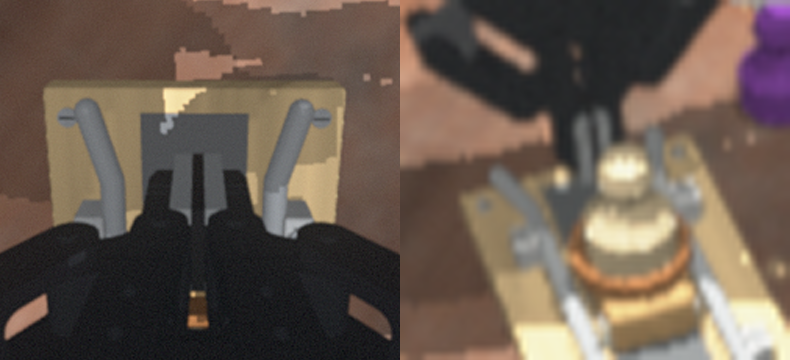

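Request:
arm_command --targets '[{"dp":[0.002,-0.001,0.005],"turn":[0,0,0],"grip":-1},{"dp":[0,0,0.007],"turn":[0,0,0],"grip":-1},{"dp":[0,0,0.006],"turn":[0,0,0],"grip":-1},{"dp":[0,0,0.005],"turn":[0,0,0],"grip":-1},{"dp":[0,0,0.006],"turn":[0,0,0],"grip":-1},{"dp":[0,0,0.007],"turn":[0,0,0],"grip":-1},{"dp":[0,0,0.007],"turn":[0,0,0],"grip":-1},{"dp":[0,0,0.007],"turn":[0,0,0],"grip":-1}]'

```text
clock: 10.65
position: [0.4622, -0.092, 0.2012]
ee_rot: [-0.484, -0.515, -0.484, 0.515]
contact_force: [0.5, 0.8, -0.0]
width: 0.0001
```

Run:
```python
from h import *
to(w(0,129,202),Q[2])
im=manip.get_image('scene');cv2.imwrite('pics/s12.png',cv2.resize(im[120:265,180:350,::-1],(680,580),interpolation=cv2.INTER_CUBIC))
```

```text
clock 10.65 pos [ 0.4622 -0.092   0.2012] track [ -0.6 162.2 201.2] dp [-0.0008  0.0006  0.0332] turn [0.1 0.  0. ] q [-0.34  0.34  2.01 -0.    0.79 -0.28] w 0.0001 F [ 0.5  0.8 -0. ]
```

View pics/s12.png

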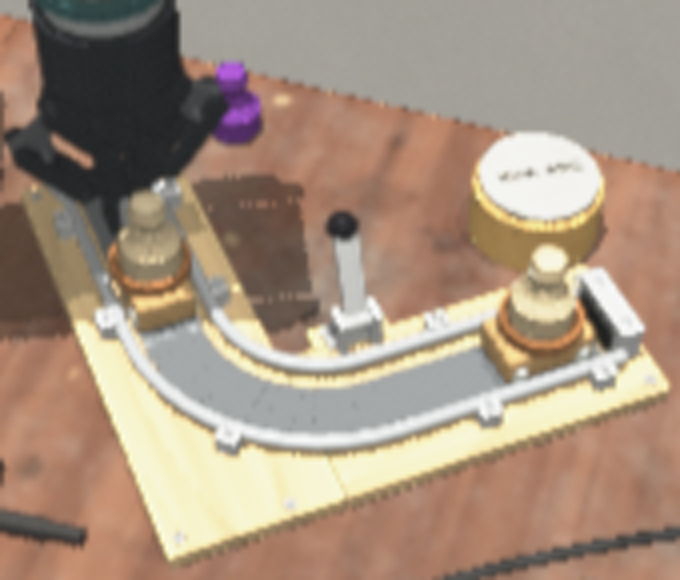

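Request:
arm_command --targets '[{"dp":[0,0.0006,0.006],"turn":[0,0,0],"grip":-1},{"dp":[0,0,0.007],"turn":[0,0,0],"grip":-1},{"dp":[0,0,0.007],"turn":[0,0,0],"grip":-1},{"dp":[0,0,0.007],"turn":[0,0,0],"grip":-1},{"dp":[0,0,0.006],"turn":[0,0,0],"grip":-1},{"dp":[0,-0.0031,0.008],"turn":[-5,0,0],"grip":-1},{"dp":[0,-0.0031,0.008],"turn":[-5,0,0],"grip":-1},{"dp":[0,-0.0031,0.008],"turn":[-5,0,0],"grip":-1}]'

```text
clock: 11.5
position: [0.4519, -0.149, 0.2012]
ee_rot: [0.548, 0.446, 0.548, -0.446]
contact_force: [-1.0, -0.8, -0.2]
width: 0.0001
```

```bash
cat >> h.py <<'E'
def bend(phi):
    a=np.radians(phi); h=np.array([np.sin(a),-np.cos(a)]); C=np.array([90-90*np.cos(a),90-90*np.sin(a)])
    P=C-39*h; print('want',P.round(1)); to(w(P[0],P[1],202),Q[2]+a)
E
python3 - <<'E'
from h import *
bend(15)
im=manip.get_image('scene');cv2.imwrite('pics/s13.png',cv2.resize(im[120:265,180:350,::-1],(680,580),interpolation=cv2.INTER_CUBIC))
E
```

```text
want [ -7.  104.4]
clock 11.5 pos [ 0.4519 -0.149   0.2012] track [ -7.4 104.6 201.2] dp [-0.0008  0.0003  0.0003] turn [ 0.3 -0.   0. ] q [-0.46  0.34  2.   -0.    0.8  -0.67] w 0.0001 F [-1.  -0.8 -0.2]
```

View pics/s13.png

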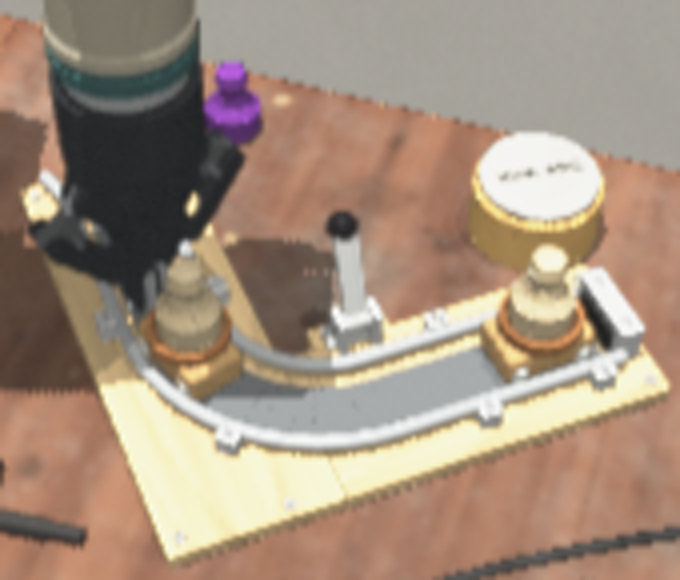

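Request:
arm_command --targets '[{"dp":[0,-0.0031,0.008],"turn":[-5,0,0],"grip":-1},{"dp":[0,-0.0031,0.008],"turn":[-5,0,0],"grip":-1},{"dp":[0,-0.0031,0.008],"turn":[-5,0,0],"grip":-1},{"dp":[0,-0.0031,0.008],"turn":[-5,0,0],"grip":-1},{"dp":[0,-0.0031,0.008],"turn":[-5,0,0],"grip":-1},{"dp":[0,-0.0031,0.008],"turn":[-5,0,0],"grip":-1},{"dp":[0,-0.0031,0.008],"turn":[-5,0,0],"grip":-1}]'

```text
clock: 12.25
position: [0.4575, -0.2078, 0.2012]
ee_rot: [0.657, 0.261, 0.657, -0.261]
contact_force: [0.1, 1.2, -0.2]
width: -0.0001
```

Run:
```python
from h import *
bend(50)
im=manip.get_image('scene');cv2.imwrite('pics/s14.png',cv2.resize(im[120:265,180:350,::-1],(680,580),interpolation=cv2.INTER_CUBIC))
```

```text
want [ 2.3 46.1]
clock 12.25 pos [ 0.4575 -0.2078  0.2012] track [  1.9  46.3 201.2] dp [-0.0008  0.      0.0004] turn [ 0.2 -0.   0. ] q [-0.56  0.37  1.94 -0.    0.82 -1.38] w -0.0001 F [ 0.1  1.2 -0.2]
```

View pics/s14.png

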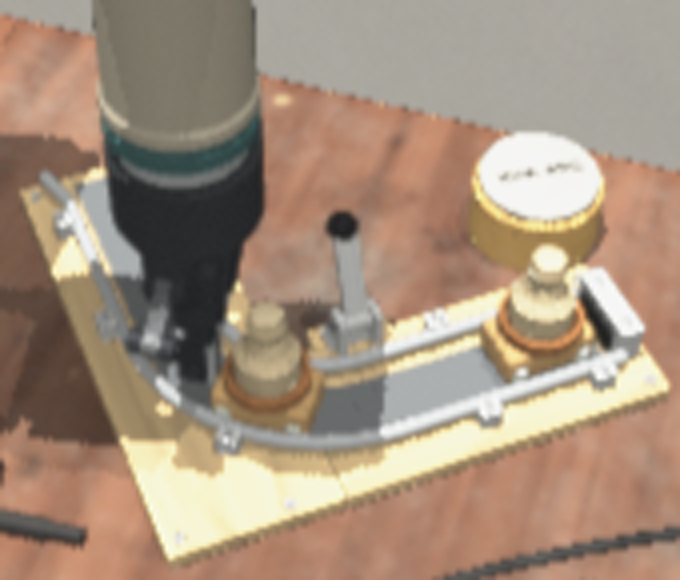

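Request:
arm_command --targets '[{"dp":[0,-0.0031,0.008],"turn":[-5,0,0],"grip":-1},{"dp":[0,-0.0031,0.008],"turn":[-5,0,0],"grip":-1},{"dp":[0,-0.0031,0.008],"turn":[-5,0,0],"grip":-1},{"dp":[0,-0.0031,0.008],"turn":[-5,0,0],"grip":-1},{"dp":[0,-0.0031,0.008],"turn":[-5,0,0],"grip":-1},{"dp":[0,-0.0031,0.008],"turn":[-5,0,0],"grip":-1},{"dp":[0,-0.0031,0.008],"turn":[-5,0,0],"grip":-1},{"dp":[0,-0.0031,0.008],"turn":[-5,0,0],"grip":-1}]'

```text
clock: 13.1
position: [0.5034, -0.2568, 0.2011]
ee_rot: [0.707, 0.021, 0.707, -0.021]
contact_force: [-0.3, 0.6, -0.8]
width: 0.0004
```

Run:
```python
from h import *
bend(90)
im=manip.get_image('scene');cv2.imwrite('pics/s15.png',cv2.resize(im[120:265,180:350,::-1],(680,580),interpolation=cv2.INTER_CUBIC))
im=manip.get_image('top');cv2.imwrite('pics/t15.png',cv2.resize(im[95:245,140:300,::-1],(640,600),interpolation=cv2.INTER_CUBIC))
```

```text
want [51.  0.]
clock 13.1 pos [ 0.5034 -0.2568  0.2011] track [5.080e+01 2.000e-01 2.011e+02] dp [-0.0009 -0.0002  0.0002] turn [ 0.1 -0.  -0. ] q [-0.59  0.45  1.81 -0.    0.89 -2.1 ] w 0.0004 F [-0.3  0.6 -0.8]
```

View pics/s15.png

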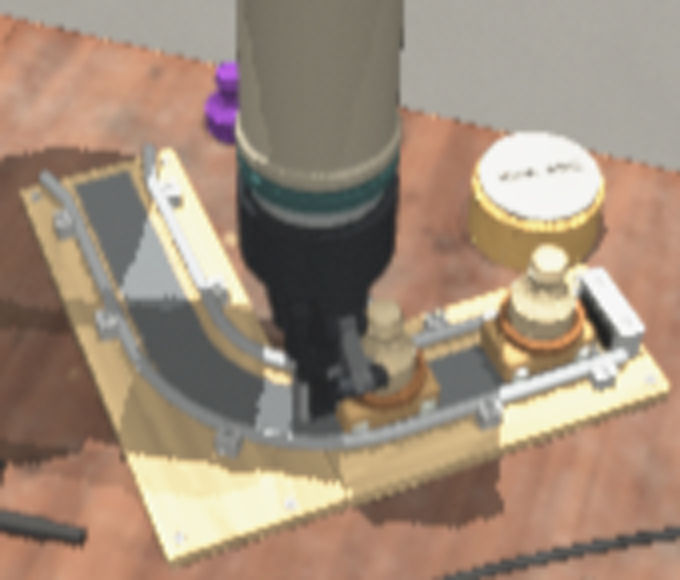

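View pics/t15.png

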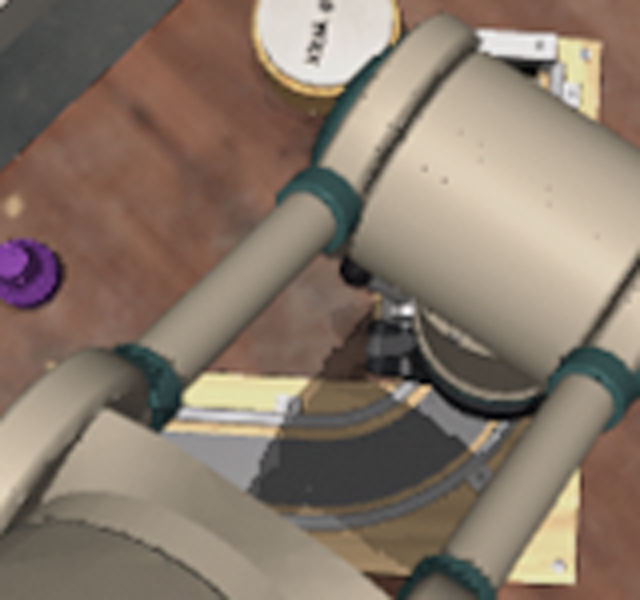

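```bash
python3 - <<'E'
from h import *
T=manip.calibration('top');S=manip.calibration('scene')
t=lambda u,v,z:onz(T,crop((u,v),(140,95)),z)
s=lambda u,v,z:onz(S,crop((u,v),(180,120)),z)
for z in (.08,.09,.1,.11,.12): print(z,'outer',loc(t(368,350,z)),loc(t(368,372,z)),loc(t(368,322,z)),'knob',loc(t(355,269,z)))
# near-side knuckle in scene; symmetrical y -> solve z where local x ~51
for z in (.06,.07,.08,.09,.1): print(z,'scene knuckle bottom tip',loc(s(365,392,z)),loc(s(385,378,z)))
E
python3 -c "
import cv2
a=cv2.imread('pics/s15.png')[230:450,220:460];cv2.imwrite('pics/s15c.png',cv2.resize(a,None,fx=2.5,fy=2.5))"
```

```text
0.08 outer [56.1 61.3 80. ] [45.2 60.6 80. ] [70.1 62.2 80. ] knob [96.3 70.3 80. ]
0.09 outer [54.6 60.7 90. ] [43.8 60.  90. ] [68.4 61.6 90. ] knob [94.3 69.6 90. ]
0.1 outer [ 53.1  60.1 100. ] [ 42.4  59.4 100. ] [ 66.7  61.  100. ] knob [ 92.3  68.9 100. ]
0.11 outer [ 51.5  59.5 110. ] [ 41.   58.9 110. ] [ 65.   60.4 110. ] knob [ 90.3  68.2 110. ]
0.12 outer [ 50.  59. 120.] [ 39.6  58.3 120. ] [ 63.3  59.8 120. ] knob [ 88.3  67.6 120. ]
0.06 scene knuckle bottom tip [ 67.7 -23.   60. ] [ 81.  -18.4  60. ]
0.07 scene knuckle bottom tip [ 64.3 -30.   70. ] [ 77.4 -25.5  70. ]
0.08 scene knuckle bottom tip [ 60.9 -36.9  80. ] [ 73.8 -32.6  80. ]
0.09 scene knuckle bottom tip [ 57.5 -43.9  90. ] [ 70.2 -39.6  90. ]
0.1 scene knuckle bottom tip [ 54.1 -50.9 100. ] [ 66.7 -46.7 100. ]
```

View pics/s15c.png

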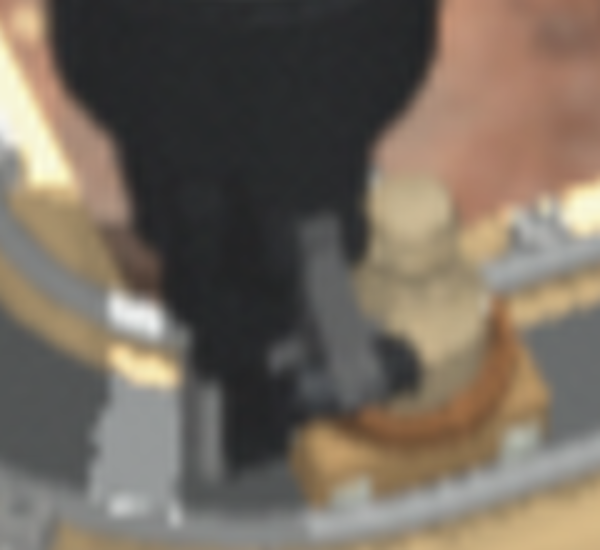

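Request:
arm_command --targets '[{"dp":[-0.0003,-0.004,-0.002],"turn":[0,0,0],"grip":-1},{"dp":[0,-0.004,0],"turn":[0,0,0],"grip":-1},{"dp":[0,0,0.005],"turn":[0,0,0],"grip":-1},{"dp":[0,0,0.006],"turn":[0,0,0],"grip":-1},{"dp":[0,0,0.007],"turn":[0,0,0],"grip":-1},{"dp":[0,0,0.007],"turn":[0,0,0],"grip":-1},{"dp":[0,0,0.006],"turn":[0,0,0],"grip":-1},{"dp":[0,0,0],"turn":[0,0,0],"grip":-1}]'

```text
clock: 14.0
position: [0.533, -0.2666, 0.2015]
ee_rot: [0.707, 0.021, 0.706, -0.022]
contact_force: [-0.2, -0.5, 0.3]
width: 0.0
```

Run:
```python
from h import *
to(w(98.5,-8,202),Q[2]+np.pi/2)
im=manip.get_image('scene');cv2.imwrite('pics/s16.png',cv2.resize(im[120:265,180:350,::-1],(680,580),interpolation=cv2.INTER_CUBIC))
```

```text
clock 14.0 pos [ 0.533  -0.2666  0.2015] track [ 81.   -7.7 201.5] dp [-0.0004 -0.0004  0.0175] turn [0.1 0.1 0. ] q [-0.58  0.48  1.74  0.    0.92 -2.09] w 0.0 F [-0.2 -0.5  0.3]
```

View pics/s16.png

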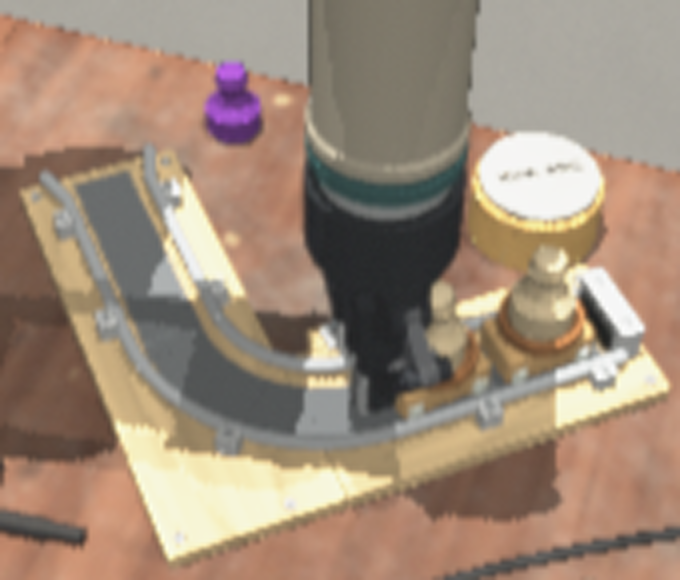

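Request:
arm_command --targets '[{"dp":[0,0,0.003],"turn":[0,0,0],"grip":-1},{"dp":[0,0,0.003],"turn":[0,0,0],"grip":-1},{"dp":[0,0,0.003],"turn":[0,0,0],"grip":-1},{"dp":[0,0,0.002],"turn":[0,0,0],"grip":-1},{"dp":[0,0,0.002],"turn":[0,0,0],"grip":-1},{"dp":[0,0,0.002],"turn":[0,0,0],"grip":-1},{"dp":[0,0,0.001],"turn":[0,0,0],"grip":-1}]'

```text
clock: 14.75
position: [0.5479, -0.2675, 0.2015]
ee_rot: [0.707, 0.022, 0.707, -0.022]
contact_force: [-0.9, -0.4, -0.8]
width: -0.0002
```

Run:
```python
from h import *
to(w(98.5,-8,202),Q[2]+np.pi/2)
im=manip.get_image('scene');cv2.imwrite('pics/s17.png',cv2.resize(im[175:225,265:350,::-1],(765,450),interpolation=cv2.INTER_CUBIC))
```

```text
clock 14.75 pos [ 0.5479 -0.2675  0.2015] track [ 95.9  -7.7 201.5] dp [-0.0005 -0.0004  0.0026] turn [ 0.1 -0.   0. ] q [-0.57  0.5   1.7  -0.    0.94 -2.08] w -0.0002 F [-0.9 -0.4 -0.8]
```

View pics/s17.png

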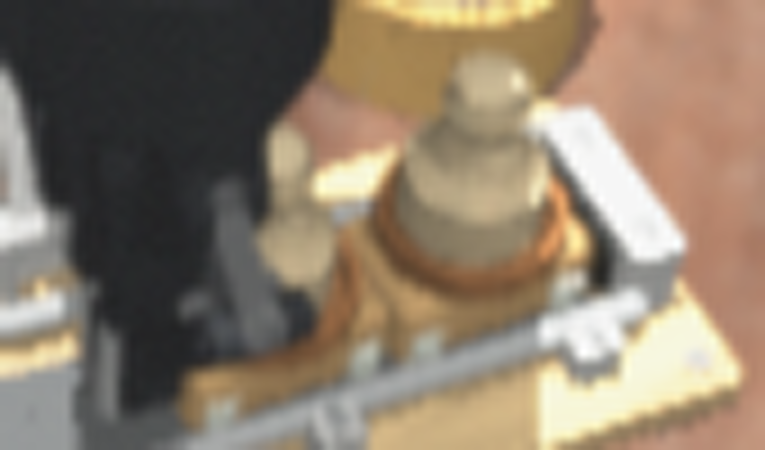

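Closing up. I'll keep pushing in small steps until the force shows the stop.

Request:
arm_command --targets '[{"dp":[0,0,0.001],"turn":[0,0,0],"grip":-1},{"dp":[0,0,0.001],"turn":[0,0,0],"grip":-1},{"dp":[0,0,0.001],"turn":[0,0,0],"grip":-1},{"dp":[0,0,0],"turn":[0,0,0],"grip":-1}]'

```text
clock: 15.2
position: [0.5499, -0.2675, 0.2013]
ee_rot: [0.706, 0.022, 0.708, -0.021]
contact_force: [-4.4, 0.8, 1.5]
width: -0.0001
```

Request:
arm_command --targets '[{"dp":[0,0,0.001],"turn":[0,0,0],"grip":-1},{"dp":[0,0,0],"turn":[0,0,0],"grip":-1}]'

```text
clock: 15.4
position: [0.5503, -0.2674, 0.2011]
ee_rot: [0.705, 0.022, 0.708, -0.021]
contact_force: [-6.3, 0.4, 3.1]
width: 0.0
```

Request:
arm_command --targets '[{"dp":[0,0,0.001],"turn":[0,0,0],"grip":-1},{"dp":[0,0,-0.003],"turn":[0,0,0],"grip":-1},{"dp":[0,0,-0.006],"turn":[0,0,0],"grip":-1},{"dp":[0,-0.01,-0.015],"turn":[0,0,0],"grip":-1},{"dp":[-0.03,0,-0.01],"turn":[0,0,0],"grip":-1},{"dp":[-0.05,0,0],"turn":[0,0,0],"grip":-1},{"dp":[-0.03,0,0],"turn":[0,0,0],"grip":-1},{"dp":[0,0,0],"turn":[0,0,0],"grip":-1}]'

```text
clock: 16.2
position: [0.519, -0.2774, 0.317]
ee_rot: [0.71, 0.019, 0.703, -0.024]
contact_force: [0.5, -0.9, -0.4]
width: -0.0
```

Run:
```python
from h import *
to(w(94,110,262),Q[2]+np.pi/2)
im=manip.get_image('scene');cv2.imwrite('pics/s18.png',cv2.resize(im[150:225,235:350,::-1],(766,500),interpolation=cv2.INTER_CUBIC))
c=manip.calibration('wrist'); im=manip.get_image('wrist');np.save('w18.npy',c,allow_pickle=True)
cv2.imwrite('pics/w18.png',cv2.resize(im[:,:,::-1],(800,600),interpolation=cv2.INTER_CUBIC))
```

```text
clock 16.2 pos [ 0.519  -0.2774  0.317 ] track [ 67.6 -19.3 317. ] dp [0.0544 0.1296 0.0259] turn [0.  0.6 0.4] q [-0.61  0.35  1.62 -0.    1.16 -2.12] w -0.0 F [ 0.5 -0.9 -0.4]
```

View pics/s18.png

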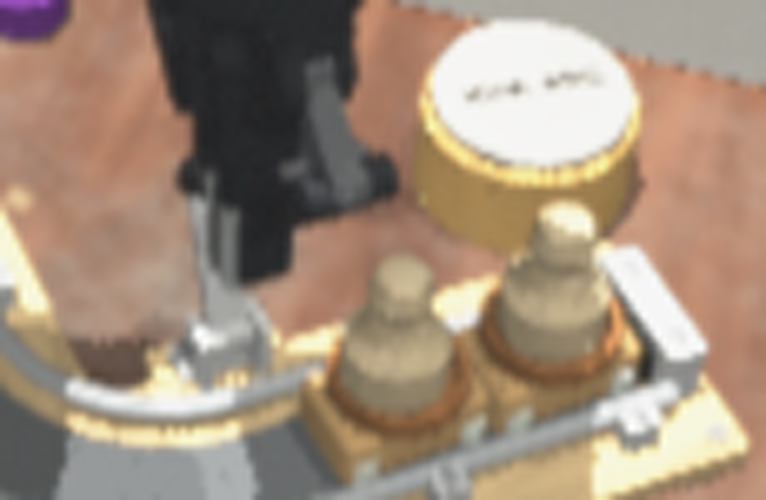

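View pics/w18.png

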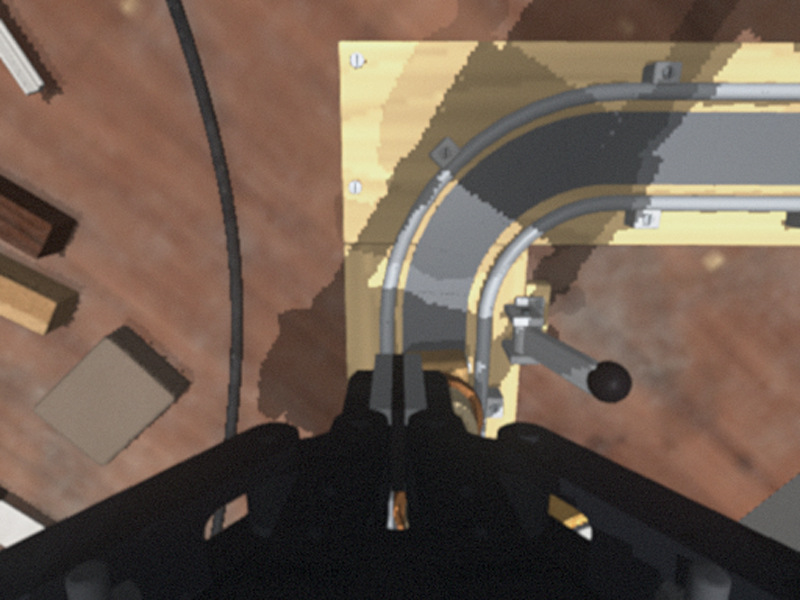

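Request:
arm_command --targets '[{"dp":[0,0.035,0.008],"turn":[0,0,0],"grip":-1},{"dp":[0,0.04,0.008],"turn":[0,0,0],"grip":-1},{"dp":[0,0.04,0.007],"turn":[0,0,0],"grip":-1},{"dp":[0.01,0.009,0],"turn":[0,0,0],"grip":-1},{"dp":[0.03,0,0],"turn":[0,0,0],"grip":-1},{"dp":[0.028,0,0],"turn":[0,0,0],"grip":-1},{"dp":[0,0,0],"turn":[0,0,0],"grip":-1},{"dp":[0,0,0],"turn":[0,0,0],"grip":-1}]'

```text
clock: 17.1
position: [0.5482, -0.1537, 0.2423]
ee_rot: [0.706, 0.022, 0.708, -0.021]
contact_force: [0.8, 0.2, 0.5]
width: -0.0
```

Run:
```python
from h import *
to(w(91,50,248),Q[2]+np.pi/2)
im=manip.get_image('scene');cv2.imwrite('pics/s19.png',cv2.resize(im[120:225,205:350,::-1],(725,525),interpolation=cv2.INTER_CUBIC))
```

```text
clock 17.1 pos [ 0.5482 -0.1537  0.2423] track [ 89.1 106.  242.3] dp [-0.0058 -0.056   0.0018] turn [ 0.1 -0.2 -0. ] q [-0.4   0.4   1.75 -0.    0.99 -1.9 ] w -0.0 F [0.8 0.2 0.5]
```

View pics/s19.png

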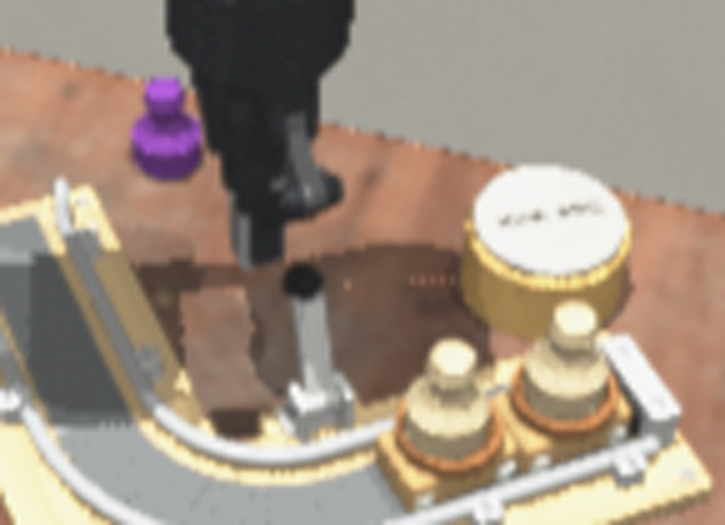

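Request:
arm_command --targets '[{"dp":[-0.004,-0.008,0.002],"turn":[0,0,0],"grip":-1},{"dp":[0,-0.009,0],"turn":[0,0,0],"grip":-1},{"dp":[0,-0.01,0],"turn":[0,0,0],"grip":-1},{"dp":[0,-0.01,0],"turn":[0,0,0],"grip":-1},{"dp":[0,-0.01,0],"turn":[0,0,0],"grip":-1},{"dp":[0,-0.01,0],"turn":[0,0,0],"grip":-1},{"dp":[0,-0.01,0],"turn":[0,0,0],"grip":-1},{"dp":[0,-0.006,0],"turn":[0,0,0],"grip":-1}]'

```text
clock: 17.95
position: [0.5461, -0.2275, 0.2472]
ee_rot: [0.707, 0.022, 0.707, -0.022]
contact_force: [0.5, 0.9, -0.0]
width: 0.0001
```

Run:
```python
from h import *
to(w(91,-3,262),Q[2]+np.pi/2)
im=manip.get_image('scene');cv2.imwrite('pics/s20.png',cv2.resize(im[120:225,205:350,::-1],(725,525),interpolation=cv2.INTER_CUBIC))
```

```text
clock 17.95 pos [ 0.5461 -0.2275  0.2472] track [ 91.6  32.2 247.2] dp [-0.0148 -0.0352 -0.0006] turn [ 0. -0.  0.] q [-0.51  0.43  1.7  -0.    1.02 -2.02] w 0.0001 F [ 0.5  0.9 -0. ]
```

View pics/s20.png

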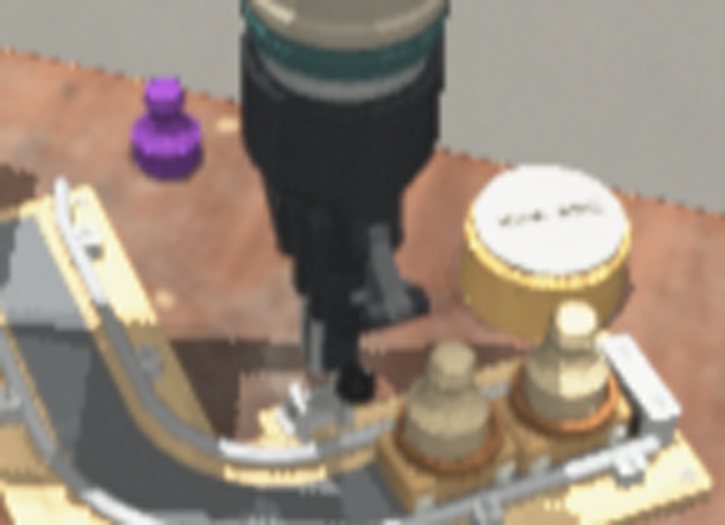

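Request:
arm_command --targets '[{"dp":[-0.018,0.002,0],"turn":[0,0,0],"grip":-1},{"dp":[0,0,0],"turn":[0,0,0],"grip":-1},{"dp":[0,-0.018,0],"turn":[0,0,0],"grip":-1},{"dp":[0,-0.019,0],"turn":[0,0,0],"grip":-1},{"dp":[0,0,0],"turn":[0,0,0],"grip":-1},{"dp":[0.012,0,0],"turn":[0,0,0],"grip":-1},{"dp":[0.012,0,0],"turn":[0,0,0],"grip":-1},{"dp":[0,0,0],"turn":[0,0,0],"grip":-1}]'

```text
clock: 18.8
position: [0.5445, -0.2675, 0.2438]
ee_rot: [0.708, 0.014, 0.706, -0.026]
contact_force: [-6.7, -17.2, 16.4]
width: -0.0002
```

Run:
```python
from h import *
to(w(91,-6,216),Q[2]+np.pi/2)
im=manip.get_image('scene');cv2.imwrite('pics/s21.png',cv2.resize(im[120:225,205:350,::-1],(725,525),interpolation=cv2.INTER_CUBIC))
```

```text
clock 18.8 pos [ 0.5445 -0.2675  0.2438] track [ 92.5  -7.8 243.8] dp [ 0.0278  0.0023 -0.0016] turn [0.3 0.2 1. ] q [-0.57  0.45  1.67 -0.02  1.01 -2.07] w -0.0002 F [ -6.7 -17.2  16.4]
```

View pics/s21.png

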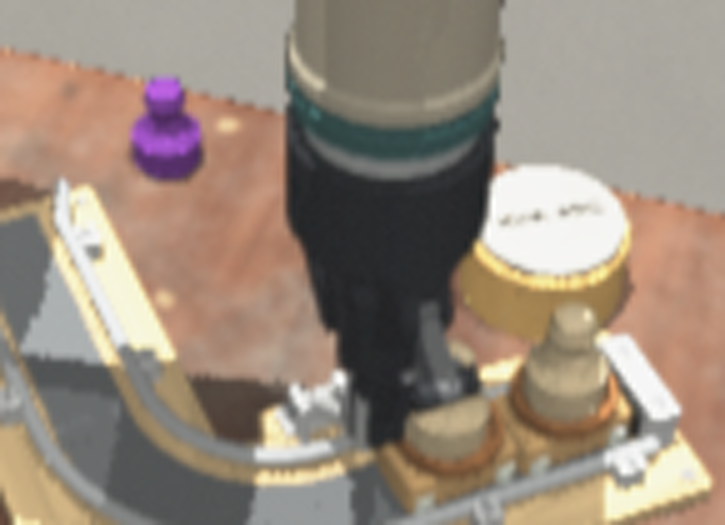

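Request:
arm_command --targets '[{"dp":[-0.012,0,0],"turn":[0,0,0],"grip":-1},{"dp":[-0.014,0,0],"turn":[0,0,0],"grip":-1},{"dp":[-0.04,0,0],"turn":[0,0,0],"grip":-1},{"dp":[-0.03,0,0],"turn":[0,0,0],"grip":-1},{"dp":[0,0,0],"turn":[0,0,0],"grip":-1}]'

```text
clock: 19.35
position: [0.5452, -0.2614, 0.341]
ee_rot: [0.709, 0.02, 0.704, -0.023]
contact_force: [0.3, -0.4, -0.1]
width: 0.0003
```

Run:
```python
from h import *
to(w(91,12,262),Q[2]+np.pi/2)
im=manip.get_image('scene');cv2.imwrite('pics/s22.png',cv2.resize(im[120:225,205:350,::-1],(725,525),interpolation=cv2.INTER_CUBIC))
im=manip.get_image('wrist');cv2.imwrite('pics/w22.png',cv2.resize(im[:,:,::-1],(800,600),interpolation=cv2.INTER_CUBIC))
```

```text
clock 19.35 pos [ 0.5452 -0.2614  0.341 ] track [ 92.8  -1.7 341. ] dp [ 0.0789  0.0139 -0.0023] turn [0.1 0.4 0.2] q [-0.56  0.36  1.54  0.    1.23 -2.07] w 0.0003 F [ 0.3 -0.4 -0.1]
```

View pics/s22.png

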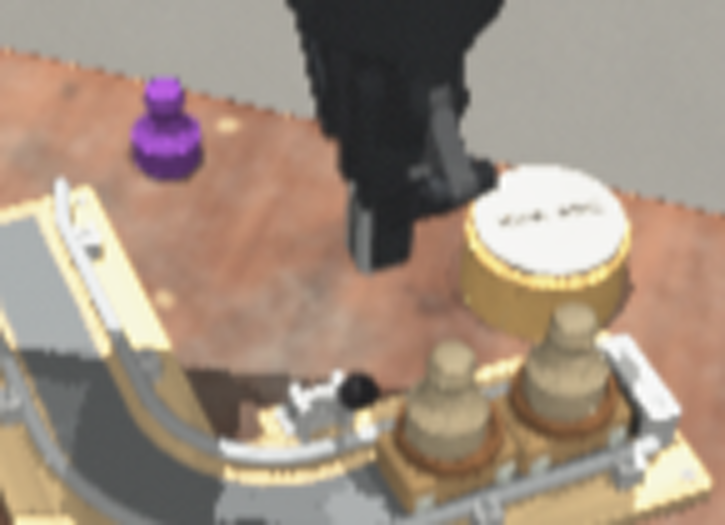

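View pics/w22.png

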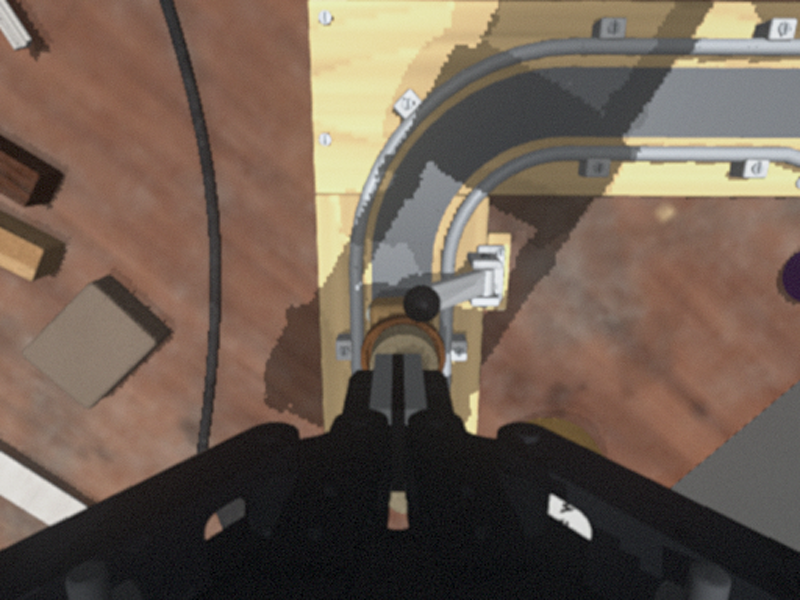

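Request:
arm_command --targets '[{"dp":[0.02,0.013,0],"turn":[0,0,0],"grip":-1},{"dp":[0.03,0,0],"turn":[0,0,0],"grip":-1},{"dp":[0.025,0,0],"turn":[0,0,0],"grip":-1},{"dp":[0.01,0,0],"turn":[0,0,0],"grip":-1},{"dp":[0.008,-0.001,0],"turn":[0,0,0],"grip":-1},{"dp":[0.008,-0.002,0],"turn":[0,0,0],"grip":-1},{"dp":[0,0,0],"turn":[0,0,0],"grip":-1}]'

```text
clock: 20.15
position: [0.544, -0.2508, 0.2343]
ee_rot: [0.705, 0.023, 0.708, -0.021]
contact_force: [-0.2, -0.7, -0.1]
width: -0.0002
```

Run:
```python
from h import *
to(w(91,-2,216),Q[2]+np.pi/2)
```

```text
clock 20.15 pos [ 0.544  -0.2508  0.2343] track [ 90.9   8.8 234.3] dp [ 0.0182 -0.0108  0.0002] turn [ 0.1 -0.2 -0.1] q [-0.55  0.45  1.69  0.    1.   -2.06] w -0.0002 F [-0.2 -0.7 -0.1]
```

Request:
arm_command --targets '[{"dp":[0.006,-0.003,0],"turn":[0,0,0],"grip":-1},{"dp":[0.005,-0.003,0],"turn":[0,0,0],"grip":-1},{"dp":[0.004,-0.003,0],"turn":[0,0,0],"grip":-1},{"dp":[0.003,-0.003,0],"turn":[0,0,0],"grip":-1},{"dp":[0.001,0,0],"turn":[0,0,0],"grip":-1},{"dp":[0,0,0],"turn":[0,0,0],"grip":-1}]'

```text
clock: 20.75
position: [0.5441, -0.2636, 0.2175]
ee_rot: [0.707, 0.022, 0.707, -0.022]
contact_force: [-0.0, 0.2, 0.4]
width: 0.0001
```

Run:
```python
from h import *
to(w(91,-2,216),Q[2]+np.pi/2)
im=manip.get_image('scene');cv2.imwrite('pics/s23.png',cv2.resize(im[120:225,205:350,::-1],(725,525),interpolation=cv2.INTER_CUBIC))
```

```text
clock 20.75 pos [ 0.5441 -0.2636  0.2175] track [ 91.8  -3.9 217.5] dp [ 0.0015  0.0019 -0.0008] turn [0.1 0.  0. ] q [-0.57  0.47  1.7  -0.    0.97 -2.08] w 0.0001 F [-0.   0.2  0.4]
```

View pics/s23.png

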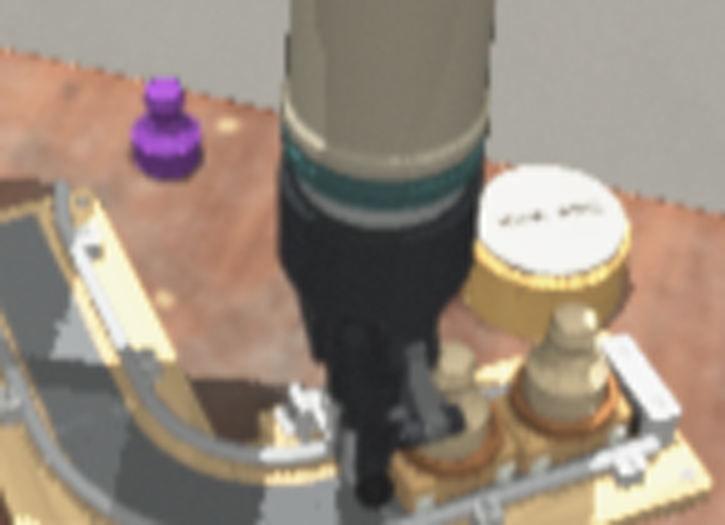

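Request:
arm_command --targets '[{"dp":[0.001,-0.002,0],"turn":[0,0,0],"grip":-1},{"dp":[0.001,-0.002,0],"turn":[0,0,0],"grip":-1},{"dp":[0.001,-0.002,0],"turn":[0,0,0],"grip":-1},{"dp":[0,0,0],"turn":[0,0,0],"grip":-1},{"dp":[0,0,0],"turn":[0,0,0],"grip":-1}]'

```text
clock: 21.3
position: [0.5439, -0.2682, 0.2156]
ee_rot: [0.707, 0.023, 0.706, -0.021]
contact_force: [0.4, 5.7, 6.9]
width: 0.0002
```

Request:
arm_command --targets '[{"dp":[0.001,0,0],"turn":[0,0,0],"grip":-1},{"dp":[0.001,0,0],"turn":[0,0,0],"grip":-1},{"dp":[0,0,0],"turn":[0,0,0],"grip":-1}]'

```text
clock: 21.6
position: [0.5439, -0.2681, 0.2151]
ee_rot: [0.707, 0.022, 0.706, -0.021]
contact_force: [-2.3, 6.4, 15.4]
width: 0.0001
```

Request:
arm_command --targets '[{"dp":[-0.008,0,0],"turn":[0,0,0],"grip":-1},{"dp":[-0.03,0,0],"turn":[0,0,0],"grip":-1},{"dp":[-0.045,0,-0.01],"turn":[0,0,0],"grip":-1},{"dp":[-0.04,0,-0.03],"turn":[0,0,0],"grip":-1},{"dp":[0,0,-0.05],"turn":[0,0,0],"grip":-1},{"dp":[0,0,-0.05],"turn":[0,0,0],"grip":-1},{"dp":[0,0,0],"turn":[0,0,0],"grip":-1},{"dp":[0,0,0],"turn":[0,0,0],"grip":-1}]'

```text
clock: 22.4
position: [0.4031, -0.2608, 0.336]
ee_rot: [0.707, 0.022, 0.706, -0.023]
contact_force: [-0.1, -0.4, 0.6]
width: 0.0001
```

Run:
```python
from h import *
to(w(91,12,262),Q[2]+np.pi/2)
im=manip.get_image('scene');cv2.imwrite('pics/s24.png',cv2.resize(im[150:225,255:350,::-1],(760,600),interpolation=cv2.INTER_CUBIC))
cv2.imwrite('pics/s24f.png',cv2.resize(im[:,:,::-1],(800,600)))
im=manip.get_image('top');cv2.imwrite('pics/t24.png',cv2.resize(im[90:210,190:310,::-1],(600,600),interpolation=cv2.INTER_CUBIC))
```

```text
clock 22.4 pos [ 0.4031 -0.2608  0.336 ] track [-49.1 -10.  336. ] dp [0.0741 0.0221 0.14  ] turn [-0.   0.1  0.1] q [-0.72  0.19  1.81 -0.    1.14 -2.23] w 0.0001 F [-0.1 -0.4  0.6]
```

View pics/s24.png

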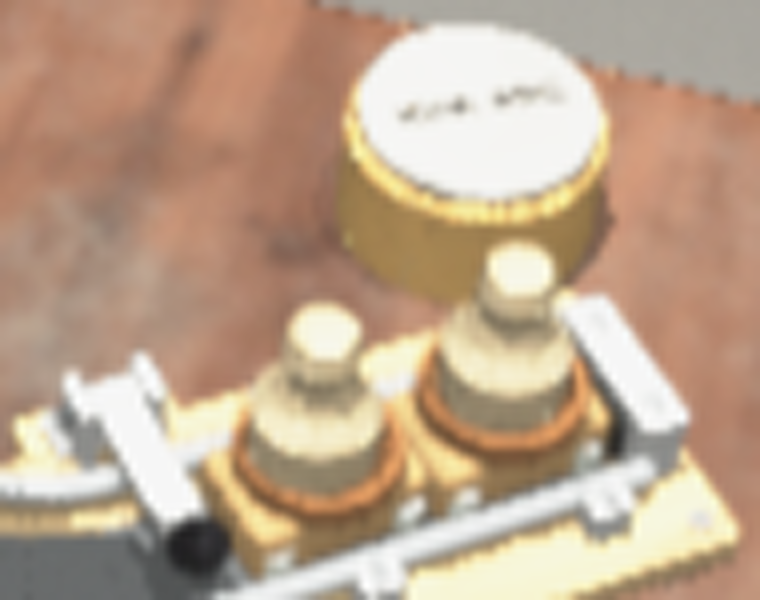

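View pics/t24.png

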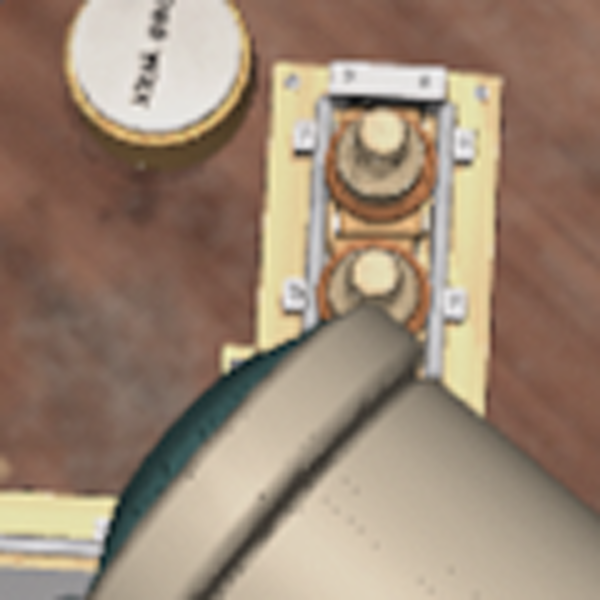

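View pics/s24f.png

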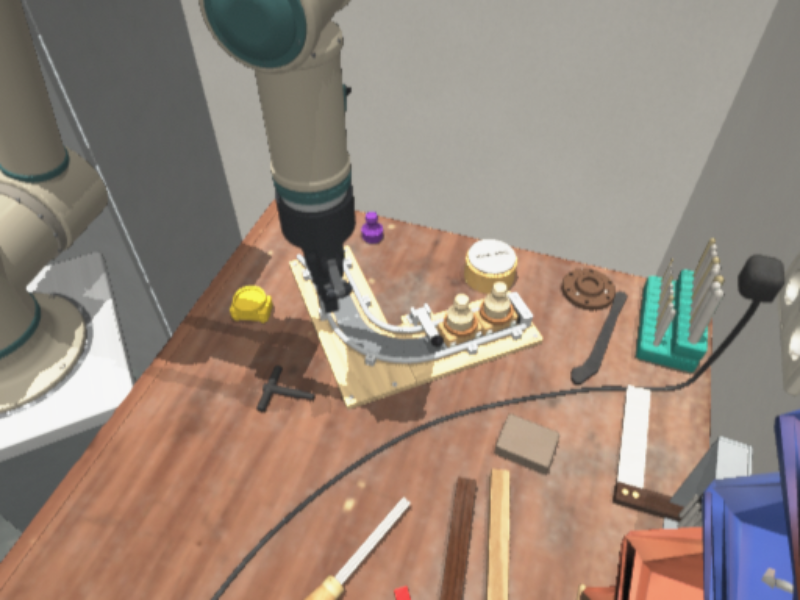

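Run:
```python
from h import *
Q[:]=[0.45141159,-0.25485894,-0.06263446]
T=manip.calibration('top');S=manip.calibration('scene')
t=lambda u,v,z:onz(T,crop((u,v),(190,90),5),z)
s=lambda u,v,z:onz(S,crop((u,v),(255,150),8),z)
print('wait rim',loc(t(382,164,.046)),'rim bottom',loc(t(382,221,.046)),'2nd rim top edge',loc(t(375,237,.046)),'2nd sides',loc(t(317,294,.046)),loc(t(430,292,.046)))
print('seam',loc(t(380,236,.036)),'stop face top',loc(t(388,97,.038)), 'front of waiting', loc(t(382,110,.036)))
print('knobs',loc(t(383,130,.092)),loc(t(376,270,.092)))
print('scene rims',loc(s(506,384,.046)),loc(s(320,447,.046)),'stop knob',loc(s(197,545,.034)),'expected 95.5,-12')
```

```text
wait rim [192.7   0.5  46. ] rim bottom [168.3  -0.7  46. ] 2nd rim top edge [161.2   1.8  46. ] 2nd sides [135.6  24.5  46. ] [139.1 -22.2  46. ]
seam [164.5  -0.4  36. ] stop face top [224.6  -0.6  38. ] front of waiting [219.4   1.6  36. ]
knobs [192.8   1.6  92. ] [135.7   1.4  92. ]
scene rims [1.919e+02 1.000e-01 4.600e+01] [134.6  -0.9  46. ] stop knob [ 94.2 -10.6  34. ] expected 95.5,-12
```

```bash
python3 -c "
from rig import manip
print(manip.sign_off())"
```

```text
the job is handed in; nothing more can be done
None
```

The job is done and handed in at about 22.5 s of the 58 s allowed. The sign-off gives no verdict.

**What I did**
- I gripped the turned part across its belly and stood it in the empty carrier's dish.
- I pushed the carrier from behind with shut fingers, along the first straight and round the bend, then up against the waiting carrier. I kept pushing until the force rose to about 6 N against the end stop.
- I turned the flip stop over and pressed its knob down until it resisted with 15 N.
- I then raised the arm and drew it back clear.

**Last checks, from the final pictures**
- **Carriers:** the waiting carrier measured at x ≈ 192–193 mm (home is 193.5) and the pushed one at about 135–137 mm (137.5 expected). The scene camera gave the lower figures. Allowing for the 2 mm calibration, I take both carriers as closed up and home.
- **Parts:** both stand upright in their dishes.
- **Flip stop:** the knob is at about (94, -11) mm, where (95.5, -12) is expected with the stop down. The fingertips stopped at about 42 mm, and the knob's top should be at 43 mm.
- **Bystanders:** the tin, chuck key, sanding block and both look-alikes look unmoved.

**What did not go smoothly**
- The first grip sat too high on the belly, so I opened, lowered and gripped again.
- The top, scene and wrist cameras differed by up to about 4–6 mm on the part and the dish. I placed the part by the wrist camera.
- My first press on the flip stop came down on the wrong side of the knob and reached about 24 N. I backed off and pressed again from the other side. Nothing appeared to have moved.

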